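# Refill the badge machine from the tall shell canister

## Task

Refill the badge machine's feed tray: lean the tall canister of badge shells on the tray's front ledge with its mouth over the tray and its foot on the foot plate, let go, take hold again in its lower half and lift the foot to finish the tip, until every shell lies in the tray. Stand the emptied canister upright again, seated in its square holder, and stand every film cartridge on the table upright and fully down in a bore of the magazine (one each, any time before the switch); only then, last of all, push the mains rocker over to on. Leave the other things on the table as they are.

Things in the scene. Friction and masses are not known exactly. Their poses are not given: they have to be found in the camera images.
- can: Tall open-topped canister of bare aluminium, square, 60 x 60 mm outside, 210 mm tall, walls 3 mm, floor 4 mm, 0.18 to 0.35 kg empty. Origin at the centre of its underside, own z along its axis towards the mouth, x and y square to its side faces. Stands in its holder at the start. Smooth inside: the shells slide out once the mouth points some 25 degrees below level.
- can_mouth (a point): Centre of the canister's open mouth, 210 mm up its axis from can.
- shell1: Steel badge shell, a disc 46 mm across and 12 mm thick, 20 g, one of four stacked flat on the canister's floor at the start. Origin at the centre of its underside, z its axis.
- shell2: Steel badge shell, a disc 46 mm across and 12 mm thick, 20 g, one of four stacked flat on the canister's floor at the start. Origin at the centre of its underside, z its axis.
- shell3: Steel badge shell, a disc 46 mm across and 12 mm thick, 20 g, one of four stacked flat on the canister's floor at the start. Origin at the centre of its underside, z its axis.
- shell4: Steel badge shell, a disc 46 mm across and 12 mm thick, 20 g, one of four stacked flat on the canister's floor at the start. Origin at the centre of its underside, z its axis.
- hopper: Grey feed tray with its tipping ledge, fixed; position and yaw vary. Origin on the table right under the middle of the ledge; its x points away from the robot, into the tray; y runs along the ledge. The tray's inside spans x 4 to 177 mm, y -84 to 84 mm, its floor 4 mm above the table, side and far walls 90 mm high, open on top. The front wall under the ledge is 8 mm thick.
- ledge (a point): Top of the middle of the ledge: a level steel bar of radius 6 mm along the tray's y, 180 mm long, its centre line 104 mm and its top 110 mm above the table, on the tray's front wall.
- foot_rest (a point): Where a leaning canister's lower foot edge goes: on the rubber foot plate (4 mm thick, 160 x 120 mm) before the tray, 110 mm in front of the ledge bar's axis, 4 mm above the table. 11 mm further from the tray a cleat across the plate (100 mm long, 10 mm high, 8 mm thick) stops the foot sliding back. The canister then leans steadily at 45 to 49 degrees, touching the ledge some 147 mm up its side.
- holder: The canister's holder: grey plastic base 100 x 100 mm, 4 mm thick, with a square raised lip, 70 x 70 mm inside, reaching 19 mm above the table. Fixed; position and yaw vary. Origin at the centre of its underside on the table, x and y along its sides.
- holder_seat (a point): Centre of the holder's inner floor, 4 mm above the table: the seated canister's origin lies here.
- cartridge1: Film cartridge standing on the table: a weighted grey foot, 64 mm across and 36 mm high, with a white neck, 46 mm across, above it; 100 mm tall in all, 0.25 kg. Origin at the centre of its underside, z up along its axis. Grip it by the neck. May be absent.
- cartridge2: Film cartridge standing on the table: a weighted grey foot, 64 mm across and 36 mm high, with a white neck, 46 mm across, above it; 100 mm tall in all, 0.25 kg. Origin at the centre of its underside, z up along its axis. Grip it by the neck. May be absent.
- cartridge3: Film cartridge standing on the table: a weighted grey foot, 64 mm across and 36 mm high, with a white neck, 46 mm across, above it; 100 mm tall in all, 0.25 kg. Origin at the centre of its underside, z up along its axis. Grip it by the neck. May be absent.
- magazine_hole0 (a point): Centre of the mouth of one of three bores in a row, 80 mm apart along this point's y, in the fixed black film magazine (block 90 x 260 mm, 56 mm high; position and yaw vary). Bore 69 mm across, 46 mm deep, mouth chamfered 3 mm. The point is level with the block's top, z up; a cartridge fully down has its origin 46 mm below it.
- magazine_hole1 (a point): Centre of the mouth of one of three bores in a row, 80 mm apart along this point's y, in the fixed black film magazine (block 90 x 260 mm, 56 mm high; position and yaw vary). Bore 69 mm across, 46 mm deep, mouth chamfered 3 mm. The point is level with the block's top, z up; a cartridge fully down has its origin 46 mm below it.
- magazine_hole2 (a point): Centre of the mouth of one of three bores in a row, 80 mm apart along this point's y, in the fixed black film magazine (block 90 x 260 mm, 56 mm high; position and yaw vary). Bore 69 mm across, 46 mm deep, mouth chamfered 3 mm. The point is level with the block's top, z up; a cartridge fully down has its origin 46 mm below it.
- mainsbox: The mains box, a fixed grey box 100 x 80 mm and 50 mm high with the black rocker on top between two 74 mm high cheeks (60 mm long, 6 mm thick, 42 mm apart). Origin at the centre of its underside; its x runs along the rocker, away from the robot, and y along the hinge. Position and yaw vary, and it may have swapped places with the canister's holder.
- rocker (a joint): Angle of the mains rocker, a black paddle 70 x 36 mm hinged in its middle on a level axis 68 mm above the table: 0 = off (far end, towards the box's +x, standing up by 0.25 rad), 0.5 = on (far end down). Over-centre: it snaps to the nearer end past 0.25 rad; pushing its raised end down takes about 2.5 N and 13 mm of travel at rocker_push.
- rocker_push (a point): The spot to push, on top of the rocker's far half, 26 mm from the hinge axis; moves with the rocker (about 83 mm above the table when off, 70 mm when on).
- badge1: Bystander: finished badge, a paper-white disc 58 mm across, 9 mm thick, lying on the table. Origin at the centre of its underside.
- tape: Bystander: roll of tape lying flat, 90 mm across, 24 mm high. Origin at the centre of its underside.
- flask: Bystander: white drinking flask, 70 mm across, 220 mm tall, blue cap. Origin at the centre of its underside.
- pencup: Bystander: white ceramic cup, 72 mm across, 100 mm tall. Origin at the centre of its underside.
There are look-alikes about, which are no part of the job. Leave any red look-alike of the cartridge3 alone.

How it is judged:
By the outcome, as a careful person would: the job done as asked, in the order asked, and still so for the second after the job is handed in, with the robot touching nothing.
Of cartridge1, cartridge2, cartridge3 only 1 to 3 are there at a start; the rules pass over those that are not, and their reading is None.
At some moment in a run one of cartridge1, cartridge2, cartridge3 may be knocked a few centimetres aside while the robot is not near it.
It also fails if it takes over 210 s, if anything falls off the work surface, if the arm or the gripper's body presses on something with over 40 N, if the wrist force passes 120 N, or if a joint passes its speed limit or range.

## Robot

A 6-joint arm with a two-finger parallel gripper is mounted at the origin on the work surface. World frame = base frame: x ahead of the robot, y to its left, z up, the work surface at z = 0. Lengths are in m, angles in rad, forces in N, time in s.
With the tool pointing down it reaches from about 0.3 to 1 m from the base axis. Payload 5.1 kg.
Tool frame: the origin (TCP) lies at the very end of the fingers, on their centre line; the grasp point (between the pads) lies 19 mm behind it; z points along the fingers, y is the direction in which the jaws open and shut (so a half turn about z gives the same grasp; the last joint's range is limited). The gripper opens to 95 mm and grips with 3 to 60 N. Pads are 20 mm wide; open, the fingers measure 119 mm over their backs; the gripper's body (75 mm by 180 mm) begins 59 mm behind the grasp point.
Start: joints at [1.233, 0.124, 1.65, -0, 1.367, -0.083], TCP at [0.164, 0.629, 0.215] pointing down, gripper open.
Joint ranges: [-2.61, 2.61], [-1.02, 2.33], [0.03, 2.71], [-1.35, 4.49], [0.32, 2.68], [-2.91, 2.91]. Speed limits (rad/s): [2.57, 2.57, 3.14, 3.14, 3.14, 3.14].

## Interface

Orientations are given as [roll, pitch, yaw] about the fixed x, y, z axes, in that order (R = Rz(yaw) Ry(pitch) Rx(roll)).
In Python, from bench import env, eyes gives the robot as it stands.
- The arm moves only by the shell command python3 -m pendant 'ROWS' [OPENING] [FORCE]. ROWS is a JSON object of lists of equal length, an entry for each row: "offset": the shift along the tool's x, y, z in units of 30 mm (1.0 is 30 mm), a list of three; "rotation": the turn, a rotation vector about the tool's x, y, z in units of 6 degrees (1.0 is 6 degrees), a list of three. In form: {"offset": [[tx, ty, tz], ...], "rotation": [[ax, ay, az], ...]}. A call has 1 to 20 rows; each row is the pose to reach, as a shift and turn from the pose measured when the call began, along the tool's axes at that moment; what a row does not reach only later rows make up. A row lasts 1/12 s, in which the tool goes at most 41.7 mm and 7.16 degrees, less where a joint would pass 70% of its speed; a pose out of reach is approached as far as the arm can. A call with a gripper value outside its range is refused whole. OPENING is the finger opening in mm, from 0 to 95.1, set as the call begins (- or left out, the last holds). The fingers move at their own pace and stop on an object; FORCE is the grip in N (left out, the last holds). Time passes only in rows, so rows that repeat a pose let the fingers close. It gives the time, the measured TCP pose, the force and the opening at its end, in the units of the state.
- env.sense(): the state, without advancing time (a new reading comes with each control period).
- eyes.read_camera(name): name is "scene" or "top" or "wrist"; returns a dict with "pixels" (480x640x3 uint8, red, green, blue), "fx", "fy", "cx", "cy" (pixels), "R" (3x3) and "t" (3): a world point X has camera coordinates R X + t. Camera axes: x right, y down, z forward; pixel columns grow to the right and rows downward; lengths in m; the calibration is good to about 2 mm. A picture is of the moment at which its call begins. There is no depth.
- env.finish_job(): hands the job in, once; it reports no verdict.
The state is a dict: "time_s": time; "joint_positions": joint angles; "joint_velocities": joint speeds; "tau": joint torques, N m; "ee_pos": TCP position; "eef_rot": TCP orientation; "wrist_force": force on the tool from outside, world axes, zero at the start; "wrist_torque": the same for the moment, N m; "width": finger opening in m.
Only numpy, scipy, OpenCV 4.12 (cv2) and the standard library are available. Lean on these libraries where they do the work, as an engineer would, in place of code of your own. Each camera call takes 0.05 s, during which the arm holds its last target. There are 200 camera calls.

## Working session

There is one attempt and no reset: what is moved stays moved. The work goes in short steps, Python scripts to look and compute and a shell command to move; the robot and the scene stay as the last step left them, time stands still between calls to the robot, and variables do not carry over. Pictures are saved under pics/ and viewed, about 12 in all and at most 16, crops included, and the job is handed in when it is done.

```bash
ls; mkdir -p pics; python3 - <<'E'
from bench import env, eyes
import cv2
for n in ("scene","top"):
    c=eyes.read_camera(n); cv2.imwrite(f"pics/{n}0.png",c["pixels"][:,:,::-1])
    print(n,c["fx"],c["cx"],c["cy"],c["R"],c["t"])
print(env.sense())
E
```

```text
pics
scene 472.4101124595741 320.88071910459814 239.32163227385223 [[-0.61396706  0.7892963  -0.00747015]
 [ 0.64422257  0.49560574 -0.58253947]
 [-0.456094   -0.36247249 -0.81276809]] [ 0.31331738 -0.2355758   1.40026357]
top 584.7560160409214 321.75700066478174 254.2435028677839 [[-0.01779317 -0.99937408 -0.03057536]
 [-0.98348792  0.02300223 -0.179506  ]
 [ 0.18009695  0.02687652 -0.98328162]] [0.0141747  0.50188219 1.32757125]
{'time_s': 0.1, 'joint_positions': array([ 1.23341442e+00,  1.24438503e-01,  1.65150795e+00,  4.00567818e-05,
        1.36749352e+00, -8.25912259e-02]), 'joint_velocities': array([-0.00050028, -0.00177604, -0.00337963, -0.00187199, -0.00077124,
       -0.00131757]), 'tau': array([ 5.64599977e-04, -4.18877828e+01, -3.61096215e+01,  7.76648778e-02,
        4.60742321e-02, -4.04267246e-05]), 'ee_pos': array([0.16365126, 0.62847632, 0.21352829]), 'eef_rot': array([-3.13975486e+00, -1.91482509e-04,  2.88679367e+00]), 'wrist_force': array([-0.14962216,  0.09860106,  0.05220925]), 'wrist_torque': array([-0.04816105, -0.04547371,  0.00522442]), 'width': 0.09542066008621966}
```

View pics/top0.png

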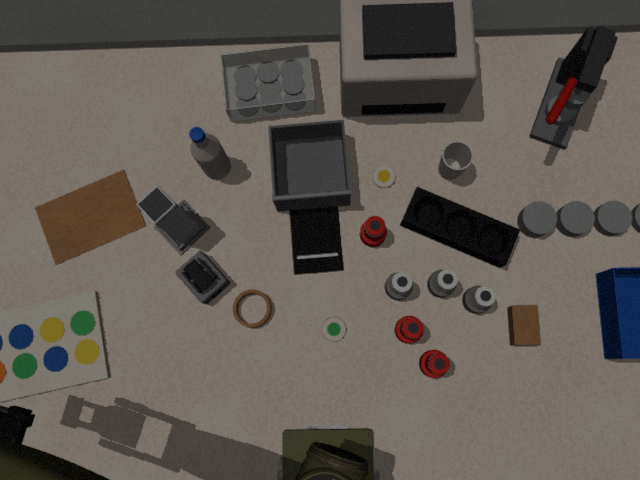

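View pics/scene0.png

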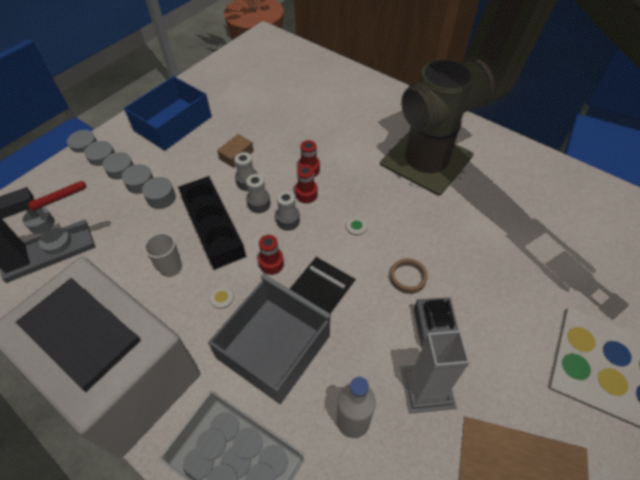

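```bash
cat > h.py <<'E'
import numpy as np, cv2
from scipy.spatial.transform import Rotation as Ro
from bench import env, eyes
def cam(n):
    c=eyes.read_camera(n); c["bgr"]=np.ascontiguousarray(c["pixels"][:,:,::-1]); c["R"]=np.array(c["R"]); c["t"]=np.array(c["t"]); return c
def ray(c,u,v,z):
    d=c["R"].T@np.array([(u-c["cx"])/c["fx"],(v-c["cy"])/c["fy"],1]); o=-c["R"].T@c["t"]
    return o+d*(z-o[2])/d[2]
def proj(c,X):
    p=c["R"]@np.array(X)+c["t"]; return np.array([c["fx"]*p[0]/p[2]+c["cx"],c["fy"]*p[1]/p[2]+c["cy"]])
def tool(): 
    s=env.sense(); return np.array(s["ee_pos"]),Ro.from_euler("xyz",s["eef_rot"])
def go(p,R,p0=None,R0=None):
    """offset, rotation units from pose0 (default now) to pose p,R"""
    if p0 is None: p0,R0=tool()
    o=R0.inv().apply(np.array(p)-p0)/.03; r=np.degrees((R0.inv()*R).as_rotvec())/6
    return np.round(o,2),np.round(r,2), "rows>=%.1f"%max(np.linalg.norm(o)*30/41.7,np.linalg.norm(r)*6/7.16)
def down(yaw): # tool z down; tool y axis along world angle yaw+90 (sign free)
    return Ro.from_euler("xyz",[np.pi,0,yaw])
E
python3 - <<'E'
from h import *
c=cam("top"); b=c["bgr"]; s=cam("scene")["bgr"]
cv2.imwrite("pics/topA.png",cv2.resize(b[110:340,130:530],None,fx=2,fy=2,interpolation=cv2.INTER_CUBIC))
cv2.imwrite("pics/scA.png",cv2.resize(s[240:420,200:470],None,fx=2.9,fy=2.9,interpolation=cv2.INTER_CUBIC))
hsv=cv2.cvtColor(b,cv2.COLOR_BGR2HSV)
m=(hsv[...,2]<22).astype(np.uint8)
n,l,st,ce=cv2.connectedComponentsWithStats(m)
for i in range(1,n):
    if st[i,4]>150:
        print(st[i],ce[i],cv2.minAreaRect(np.argwhere(l==i)[:,::-1].astype(np.float32)))
for v in(235,283): print(b[v,425:460:3].tolist())
E
```

```text
[556  29  41  64 872] [575.57568807  65.5412844 ] ((583.5516357421875, 57.73487091064453), (39.312644958496094, 62.279823303222656), 17.35402488708496)
[364  52  91   7 334] [408.74850299  55.25149701] ((409.03070068359375, 55.014217376708984), (4.391923427581787, 90.0798568725586), 88.26429748535156)
[362 103  84  12 764] [402.67146597 108.45680628] ((403.5181884765625, 108.59175109863281), (9.672347068786621, 83.2682876586914), 88.23760986328125)
[ 401  188  118   79 4441] [460.50686782 227.6439991 ] ((459.7579345703125, 227.52569580078125), (111.91836547851562, 41.864383697509766), 22.68056297302246)
[ 288  204   55   70 2768] [315.63619942 237.69725434] ((315.1191711425781, 237.62008666992188), (67.8742904663086, 49.0756721496582), 85.03025817871094)
[   0  406  108   74 2269] [ 34.81092993 446.11062142] ((51.64945983886719, 446.7057800292969), (127.338623046875, 49.756526947021484), 23.749494552612305)
[313 443  55  35 391] [342.96163683 454.11253197] ((342.7139587402344, 454.1968994140625), (62.125938415527344, 15.464101791381836), 32.61924362182617)
[[5, 5, 10], [4, 3, 0], [3, 0, 0], [0, 3, 0], [14, 12, 12], [15, 12, 13], [13, 12, 13], [15, 9, 15], [15, 12, 17], [19, 16, 19], [13, 7, 13], [11, 14, 9]]
[[105, 115, 125], [26, 31, 25], [64, 66, 66], [47, 53, 55], [42, 46, 50], [123, 122, 123], [122, 123, 120], [61, 61, 61], [50, 51, 50], [114, 120, 118], [119, 124, 121], [60, 64, 73]]
```

View pics/topA.png

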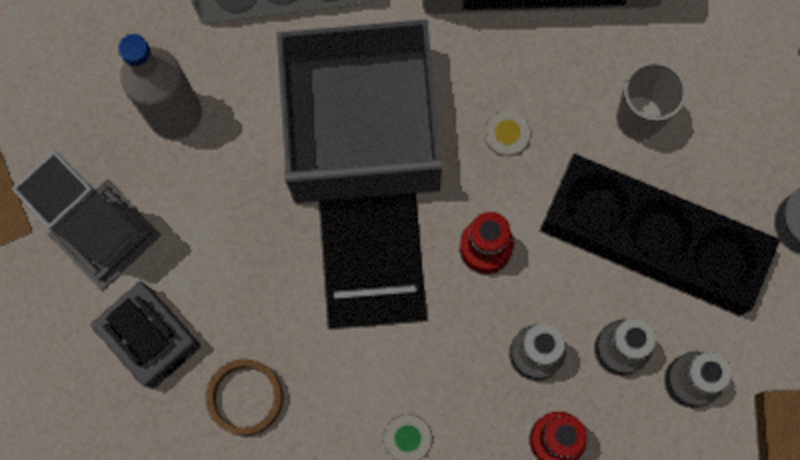

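View pics/scA.png

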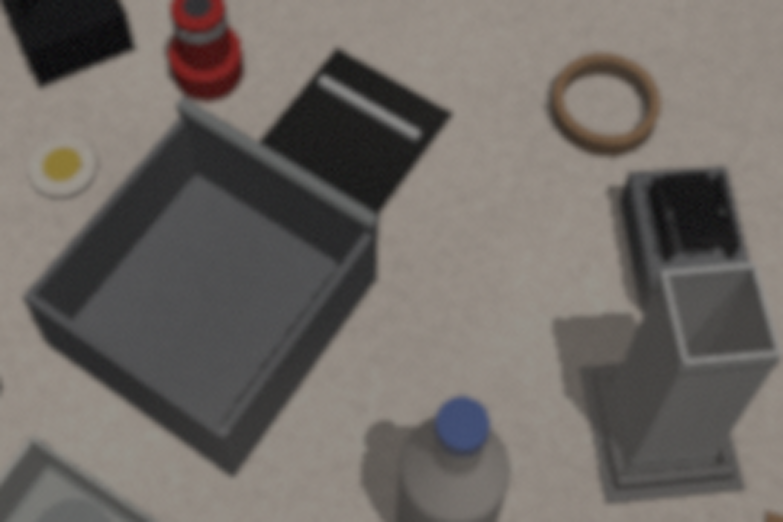

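```bash
python3 - <<'E'
from h import *
c=cam("top")
def R(x,y,z): return np.round(ray(c,130+x/2,110+y/2,z)[:2],4)
def quad(name,pts,z):
    P=np.array([R(*p,z) for p in pts]); e=np.diff(np.vstack([P,P[:1]]),axis=0)
    print(name,"ctr",P.mean(0).round(4),"len",np.linalg.norm(e,axis=1).round(3),"ang",np.degrees(np.arctan2(e[:,1],e[:,0])).round(1))
quad("can mouth",[(53,153),(93,188),(54,228),(13,190)],.214)
quad("holder base",[(105,287),(160,235),(108,181),(51,233)],.004)
quad("box top",[(140,283),(201,338),(150,378),(93,325)],.05)
quad("hopper bar",[(286,183),(441,168)],.105)
quad("cleat",[(334,294),(416,288)],.014)
quad("plate",[(328,328),(427,319)],.004)
quad("tray far",[(278,26),(428,21)],.09)
quad("mag",[(575,155),(778,240),(760,282),(546,226)],.056)
for p in [(597,205),(660,232),(722,257)]: print("bore",R(*p,.056))
for p in [(545,344),(635,338),(711,372)]: print("cart",R(*p,.1))
for n,p,z in [("flask",(134,48),.22),("tape",(245,397),.024),("red",(491,233),.1),("red2",(562,435),.1),("badgeG",(408,437),.009),("badgeY",(507,132),.009),("cup",(654,91),.1)]: print(n,R(*p,z))
print(tool()[0])
E
```

```text
can mouth ctr [0.5852 0.3453] len [0.059 0.058 0.062 0.057] ang [-132.   136.5   46.8  -46.3]
holder base ctr [0.5861 0.3452] len [0.092 0.096 0.094 0.098] ang [ -46.3   43.2  133.  -135.2]
box top ctr [0.4574 0.2827] len [0.099 0.075 0.093 0.073] ang [-132.6  127.6   47.   -48.1]
hopper bar ctr [0.623  0.0229] len [0.178 0.178] ang [-85.8  94.2]
cleat ctr [0.505 0.015] len [0.099 0.099] ang [-87.1  92.9]
plate ctr [0.467 0.013] len [0.12 0.12] ang [-86.  94.]
tray far ctr [0.8141 0.0332] len [0.178 0.178] ang [-89.7  90.3]
mag ctr [ 0.5675 -0.3254] len [0.254 0.055 0.254 0.093] ang [-115.3  153.5   73.4  -23.9]
bore [ 0.5939 -0.2489]
bore [ 0.5596 -0.3203]
bore [ 0.5281 -0.39  ]
cart [ 0.4251 -0.1762]
cart [ 0.4297 -0.2761]
cart [ 0.39   -0.3572]
flask [0.7379 0.2614]
tape [0.38   0.1699]
red [ 0.5532 -0.1206]
red2 [ 0.3242 -0.1905]
badgeG [ 0.3303 -0.0208]
badgeY [ 0.7012 -0.1508]
cup [ 0.7165 -0.314 ]
[0.16376693 0.62874181 0.21407644]
```

```bash
cat >> h.py <<'E'
HOP=np.array([.629,.023,0.]); HY=np.radians(3.6)
CAN=np.array([.5855,.3452,.004]); CY=np.radians(46)
def tr(heading,pitch): # tool z pitched 'pitch' deg below level along heading, tool y to the left
    h=np.array([np.cos(heading),np.sin(heading),0]); p=np.radians(pitch)
    z=np.cos(p)*h-np.sin(p)*np.array([0,0,1.]); y=np.cross([0,0,1],h); return Ro.from_matrix(np.c_[np.cross(y,z),y,z])
def grip(org,heading,tilt,s,pitch,back=0):
    """TCP pose gripping can (origin org, tilted 'tilt' deg toward heading) at s up the axis; pitch=world tool pitch; back = retreat"""
    h=np.array([np.cos(heading),np.sin(heading),0]); t=np.radians(tilt)
    R=tr(heading,pitch); return org+s*(np.sin(t)*h+np.cos(t)*np.array([0,0,1]))+R.apply([0,0,.019-back]),R
def hop(x,z,y=0):
    return HOP+np.array([x*np.cos(HY)-y*np.sin(HY),x*np.sin(HY)+y*np.cos(HY),z])
def lean(phi=0,foot=.110):
    """can origin and tilt leaned on ledge, foot edge 'foot' before bar, rotated phi deg about bar"""
    L=np.hypot(foot,.1); th=np.arctan2(foot,.1)-np.arcsin(.006/L)
    o=np.array([-foot-.03*np.cos(th),.004+.03*np.sin(th)-.104]); a=np.radians(phi)
    x,z=o[0]*np.cos(a)+o[1]*np.sin(a),-o[0]*np.sin(a)+o[1]*np.cos(a)
    return hop(x,z+.104),np.degrees(th)+phi
E
python3 - <<'E'
from h import *
p,R=grip(CAN,CY,0,.13,45,.10); print(p,go(p,R))
q,S=grip(CAN,CY,0,.13,45,0); print(q,go(q,S,p,R)); print(lean(),lean(80))
E
```

```text
[0.54571299 0.30399935 0.19127565] (array([-15.05,  -7.27,   0.77]), array([-3.97, -6.78, -9.55]), 'rows>=12.0')
[0.59483276 0.35486435 0.12056497] (array([0.  , 0.  , 3.33]), array([0., 0., 0.]), 'rows>=2.4')
(array([0.49819895, 0.0147707 , 0.02536564]), np.float64(45.413203985611844)) (array([0.52899971, 0.01670852, 0.21941386]), np.float64(125.41320398561184))
```

```bash
T='[-15.05,-7.27,0.3]'; python3 -m pendant '{"offset":[[-15.05,-7.27,0.3],[-15.05,-7.27,0.3],[-15.05,-7.27,0.3],[-15.05,-7.27,0.3],[-15.05,-7.27,0.3],[-15.05,-7.27,0.3],[-15.05,-7.27,0.3],[-15.05,-7.27,0.3],[-15.05,-7.27,0.3],[-15.05,-7.27,0.3],[-15.05,-7.27,0.3],[-15.05,-7.27,0.3],[-15.05,-7.27,0.3],[-15.05,-7.27,0.3],[-15.05,-7.27,0.3],[-15.05,-7.27,0.3]],"rotation":[[-3.97,-6.78,-9.55],[-3.97,-6.78,-9.55],[-3.97,-6.78,-9.55],[-3.97,-6.78,-9.55],[-3.97,-6.78,-9.55],[-3.97,-6.78,-9.55],[-3.97,-6.78,-9.55],[-3.97,-6.78,-9.55],[-3.97,-6.78,-9.55],[-3.97,-6.78,-9.55],[-3.97,-6.78,-9.55],[-3.97,-6.78,-9.55],[-3.97,-6.78,-9.55],[-3.97,-6.78,-9.55],[-3.97,-6.78,-9.55],[-3.97,-6.78,-9.55]]}' 95 50
python3 - <<'E'
from h import *
p,R=grip(CAN,CY,0,.13,45,.10); print(go(p,R)); q,S=grip(CAN,CY,0,.13,45,0); print(go(q,S)); print(env.sense()["joint_positions"].round(2))
c=cam("wrist"); cv2.imwrite("pics/w1.png",c["bgr"])
E
```

```text
time_s: 1.58
ee_pos: [0.5488, 0.3003, 0.2054]
eef_rot: [-3.14, 0.787, -2.342]
wrist_force: [0.1, 0.3, -0.5]
width: 0.0948
(array([0.32, 0.16, 0.35]), array([-0.04,  0.01, -0.02]), 'rows>=0.4')
(array([0.33, 0.18, 3.68]), array([-0.04,  0.01, -0.02]), 'rows>=2.7')
[ 0.24 -0.31  2.21  0.68  0.64 -2.56]
```

View pics/w1.png

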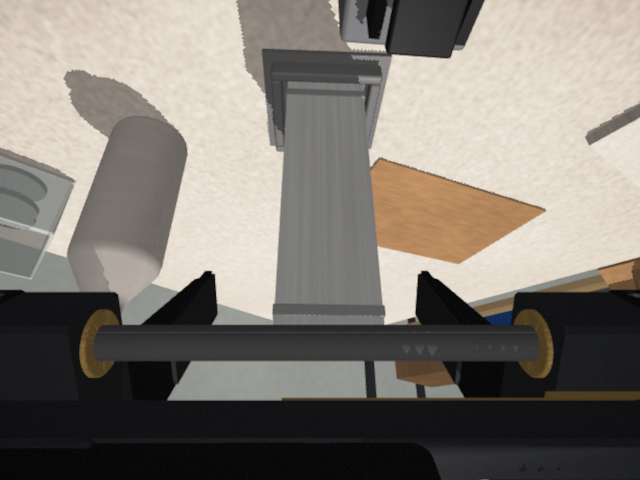

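```bash
python3 -m pendant '{"offset":[[0.33,0.17,0.35],[0.33,0.17,0.35],[0.33,0.17,1.2],[0.33,0.17,2.0],[0.33,0.17,2.8],[0.33,0.17,3.4],[0.33,0.17,3.68],[0.33,0.17,3.68],[0.33,0.17,3.68]],"rotation":[[0,0,0],[0,0,0],[0,0,0],[0,0,0],[0,0,0],[0,0,0],[0,0,0],[0,0,0],[0,0,0]]}'
python3 -m pendant '{"offset":[[0,0,0],[0,0,0],[0,0,0],[0,0,0],[0,0,0],[0,0,0],[0,0,0],[0,0,0],[0,0,0],[0,0,0]],"rotation":[[0,0,0],[0,0,0],[0,0,0],[0,0,0],[0,0,0],[0,0,0],[0,0,0],[0,0,0],[0,0,0],[0,0,0]]}' 50 50
python3 - <<'E'
from h import *
p,R=tool(); print(go(p+[0,0,.09],R))
q,S=grip(CAN,CY,0,.13,45); print(go(q,S))
E
```

```text
time_s: 2.38
ee_pos: [0.5945, 0.3553, 0.1206]
eef_rot: [-3.141, 0.786, -2.343]
wrist_force: [-0.1, -0.4, 0.2]
width: 0.0951
time_s: 3.22
ee_pos: [0.5947, 0.3553, 0.121]
eef_rot: [-3.141, 0.786, -2.343]
wrist_force: [-1.6, -1.2, 2.5]
width: 0.0596
(array([-2.12, -0.  , -2.12]), array([0., 0., 0.]), 'rows>=2.2')
(array([ 0.02, -0.01,  0.  ]), array([-0.04,  0.01, -0.03]), 'rows>=0.0')
```

```bash
python3 -m pendant '{"offset":[[-0.2,0,-0.2],[-0.5,0,-0.5],[-0.9,0,-0.9],[-1.3,0,-1.3],[-1.7,0,-1.7],[-2.0,0,-2.0],[-2.12,0,-2.12],[-2.12,0,-2.12],[-2.12,0,-2.12]],"rotation":[[0,0,0],[0,0,0],[0,0,0],[0,0,0],[0,0,0],[0,0,0],[0,0,0],[0,0,0],[0,0,0]]}'
python3 - <<'E'
from h import *
o,t=lean()
q,S=grip(o+[-.03,0,.07],HY,20,.13,65); print(go(q,S))
p,R=grip(o+[0,0,.03],HY,t,.13,45+t);print(go(p,R,q,S), p)
print(env.sense()["wrist_force"])
E
```

```text
time_s: 3.97
ee_pos: [0.5938, 0.3551, 0.2092]
eef_rot: [3.141, 0.784, -2.343]
wrist_force: [-0.2, 0.2, -2.8]
width: 0.0597
(array([ 7.11, -6.09, -6.68]), array([4.05, 3.17, 5.79]), 'rows>=8.3')
(array([-1.09, -0.06,  3.18]), array([-0.  ,  4.24, -0.  ]), 'rows>=3.5') [0.59046392 0.02057552 0.12762469]
[-0.17078791  0.23143793 -2.78019909]
```

```bash
python3 -m pendant '{"offset":[[0.3,-0.3,-0.3],[0.9,-0.7,-0.8],[1.6,-1.4,-1.5],[2.4,-2.0,-2.2],[3.2,-2.7,-3.0],[4.0,-3.4,-3.7],[4.8,-4.1,-4.5],[5.6,-4.8,-5.2],[6.3,-5.4,-5.9],[6.8,-5.8,-6.4],[7.11,-6.09,-6.68],[7.11,-6.09,-6.68],[7.11,-6.09,-6.68],[7.11,-6.09,-6.68]],"rotation":[[0.2,0.15,0.3],[0.5,0.4,0.7],[0.9,0.7,1.3],[1.4,1.1,2.0],[1.8,1.4,2.6],[2.3,1.8,3.3],[2.7,2.1,3.9],[3.2,2.5,4.5],[3.6,2.8,5.1],[3.9,3.0,5.5],[4.05,3.17,5.79],[4.05,3.17,5.79],[4.05,3.17,5.79],[4.05,3.17,5.79]]}'
python3 - <<'E'
from h import *
o,t=lean()
p,R=grip(o+[0,0,.025],HY,t,.13,45+t);print(go(p,R), p)
print(env.sense()["wrist_force"],env.sense()["joint_positions"].round(2))
E
```

```text
time_s: 5.13
ee_pos: [0.5205, 0.0188, 0.1995]
eef_rot: [3.14, 0.435, -3.078]
wrist_force: [-0.5, -0.5, -2.9]
width: 0.0599
(array([-1.03, -0.09,  3.31]), array([0.01, 4.22, 0.  ]), 'rows>=3.5') [0.59046392 0.02057552 0.12262469]
[-0.45024887 -0.47855343 -2.94663997] [-0.11 -0.45  2.23  0.09  0.94 -1.78]
```

```bash
python3 -m pendant '{"offset":[[-0.1,0,0.3],[-0.3,0,0.9],[-0.5,-0.03,1.6],[-0.7,-0.05,2.3],[-0.9,-0.07,2.9],[-1.03,-0.09,3.31],[-1.03,-0.09,3.31],[-1.03,-0.09,3.31],[-1.03,-0.09,3.31]],"rotation":[[0,0.4,0],[0,1.1,0],[0,2.0,0],[0,2.9,0],[0,3.7,0],[0,4.22,0],[0,4.22,0],[0,4.22,0],[0,4.22,0]]}'
python3 - <<'E'
from h import *
o,t=lean()
p,R=grip(o,HY,t,.13,45+t);print(go(p,R), p)
print(env.sense()["wrist_force"],env.sense()["joint_positions"].round(2))
a=cam("top")["bgr"][150:290,230:390]; b=cam("scene")["bgr"][200:410,200:380]
a=cv2.resize(a,None,fx=3,fy=3,interpolation=2); b=cv2.resize(b,None,fx=2,fy=2); 
o=np.zeros((420,840,3),np.uint8); o[:,:480]=a; o[:,480:]=b; cv2.imwrite("pics/lean1.png",o[:,:800])
E
```

```text
time_s: 5.88
ee_pos: [0.5901, 0.0215, 0.1223]
eef_rot: [3.14, -0.006, -3.077]
wrist_force: [-0.7, 0.2, -2.2]
width: 0.0598
(array([-0.02, -0.03,  0.82]), array([0.01, 0.01, 0.02]), 'rows>=0.6') [0.59046392 0.02057552 0.09762469]
[-0.74476655  0.18475697 -2.24588682] [-0.05  0.07  1.87  0.    1.21 -1.69]
```

View pics/lean1.png

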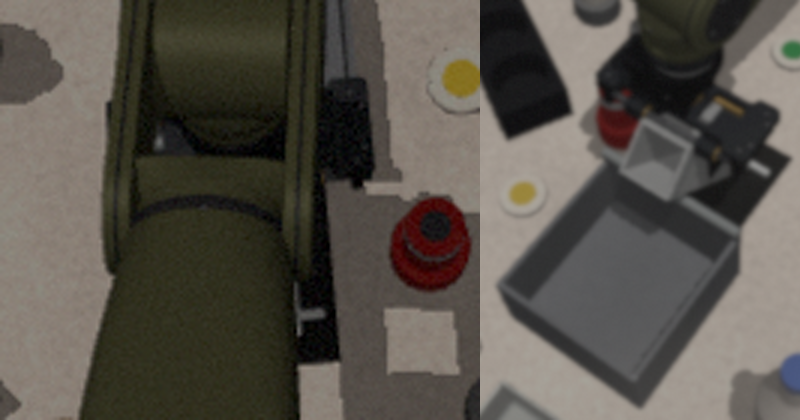

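```bash
python3 -m pendant '{"offset":[[0,-0.03,0.15],[0,-0.03,0.3],[0,-0.03,0.45],[0,-0.03,0.6],[0,-0.03,0.7],[0,-0.03,0.7],[0,-0.03,0.7]],"rotation":[[0,0,0],[0,0,0],[0,0,0],[0,0,0],[0,0,0],[0,0,0],[0,0,0]]}'
python3 -m pendant '{"offset":[[0,0,0.03],[0,0,0.06],[0,0,0.09],[0,0,0.12],[0,0,0.12],[0,0,0.12]],"rotation":[[0,0,0],[0,0,0],[0,0,0],[0,0,0],[0,0,0],[0,0,0]]}'
```

```text
time_s: 6.57
ee_pos: [0.5897, 0.0202, 0.1019]
eef_rot: [3.14, -0.006, -3.077]
wrist_force: [0.2, -0.1, -3.7]
width: 0.0601
time_s: 7.07
ee_pos: [0.5901, 0.0202, 0.0998]
eef_rot: [3.141, -0.005, -3.077]
wrist_force: [-2.2, 0.1, 5.4]
width: 0.06
```

```bash
python3 -m pendant '{"offset":[[0,0,0.02],[0,0,0.02],[0,0,0.02],[0,0,0.02]],"rotation":[[0,0,0],[0,0,0],[0,0,0],[0,0,0]]}' 58 3
python3 -m pendant '{"offset":[[0,0,0],[0,0,0],[0,0,0],[0,0,0],[0,0,0],[0,0,0],[0,0,0],[0,0,0]],"rotation":[[0,0,0],[0,0,0],[0,0,0],[0,0,0],[0,0,0],[0,0,0],[0,0,0],[0,0,0]]}' 80
python3 -m pendant '{"offset":[[0,0,-0.5],[0,0,-1],[0,0,-2],[0,0,-3],[0,0,-4],[0,0,-4],[0,0,-4]],"rotation":[[0,0,0],[0,0,0],[0,0,0],[0,0,0],[0,0,0],[0,0,0],[0,0,0]]}' 95
python3 - <<'E'
from h import *
s=cam("scene")["bgr"][200:410,200:400]; w=cam("wrist")["bgr"]
o=np.zeros((480,800,3),np.uint8); o[:360,:480]=cv2.resize(w,(480,360)); o[:336,480:]=cv2.resize(s,(320,336)); cv2.imwrite("pics/lean2.png",o)
E
```

```text
time_s: 7.4
ee_pos: [0.5905, 0.0202, 0.0995]
eef_rot: [3.141, -0.004, -3.077]
wrist_force: [-1.4, -0.1, 2.8]
width: 0.0598
time_s: 8.07
ee_pos: [0.5906, 0.0202, 0.0995]
eef_rot: [3.141, -0.004, -3.077]
wrist_force: [-0.2, 0.2, -0.8]
width: 0.0798
time_s: 8.65
ee_pos: [0.5925, 0.02, 0.2225]
eef_rot: [3.141, 0.001, -3.077]
wrist_force: [-0.5, -0.4, -0.8]
width: 0.0952
```

View pics/lean2.png

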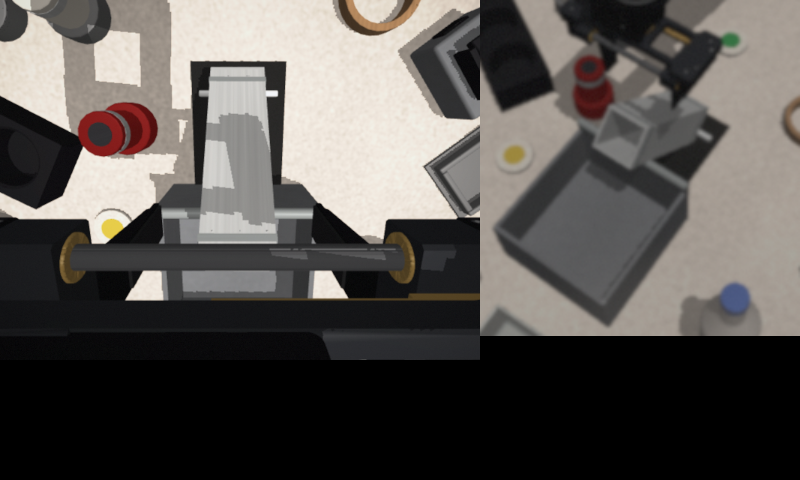

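```bash
python3 - <<'E'
from h import *
o,t=lean()
p,R=grip(o,HY,t,.08,35,.11);print(p,t,go(p,R))
q,S=grip(o,HY,t,.08,35,0);print(q,go(q,S,p,R))
E
```

```text
[0.48066581 0.0136676  0.13372021] 45.413203985611844 (array([3.65, 0.02, 2.85]), array([ 0.02, -9.22,  0.01]), 'rows>=7.7')
[0.57059473 0.01932545 0.0706268 ] (array([0.  , 0.  , 3.67]), array([0., 0., 0.]), 'rows>=2.6')
```

```bash
python3 -m pendant '{"offset":[[0.8,0,0],[1.6,0,0.2],[2.4,0,0.6],[3.0,0,1.1],[3.65,0.02,1.7],[3.65,0.02,2.3],[3.65,0.02,2.85],[3.65,0.02,2.85],[3.65,0.02,2.85],[3.65,0.02,2.85],[3.65,0.02,2.85]],"rotation":[[0,-1.1,0],[0,-2.2,0],[0,-3.3,0],[0,-4.4,0],[0,-5.5,0],[0,-6.6,0],[0,-7.7,0],[0,-8.6,0],[0,-9.22,0],[0,-9.22,0],[0,-9.22,0]]}'
python3 - <<'E'
from h import *
o,t=lean()
q,S=grip(o,HY,t,.08,35,0);print(q,go(q,S),env.sense()["joint_positions"].round(2))
w=cam("wrist"); cv2.imwrite("pics/w2.png",w["bgr"])
for s_,y in ((0,0),(.21,0)):
    tt=np.radians(t); a=np.array([np.cos(HY)*np.sin(tt),np.sin(HY)*np.sin(tt),np.cos(tt)]); lat=np.array([-np.sin(HY),np.cos(HY),0]); n=np.cross(lat,a)
    for k in(-.03,.03): print(s_,k,proj(w,o+s_*a+k*lat-.03*n).round())
E
```

```text
time_s: 9.67
ee_pos: [0.4815, 0.0137, 0.1327]
eef_rot: [3.138, 0.956, -3.08]
wrist_force: [0.3, -0.1, 0.1]
width: 0.095
[0.57059473 0.01932545 0.0706268 ] (array([-0.03, -0.01,  3.62]), array([ 0.02, -0.04, -0.01]), 'rows>=2.6') [-0.23 -0.83  2.71  0.65  0.4  -2.36]
0 -0.03 [261. 138.]
0 0.03 [372. 137.]
0.21 -0.03 [278. 415.]
0.21 0.03 [355. 415.]
```

View pics/w2.png

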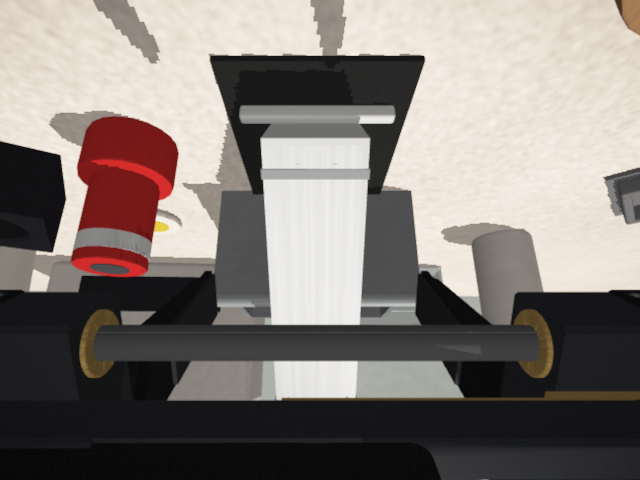

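```bash
python3 -m pendant '{"offset":[[0,0,0.5],[0,0,1.3],[0,0,2.1],[0,0,2.9],[0,0,3.4],[0,0,3.62],[0,0,3.62],[0,0,3.62]],"rotation":[[0,0,0],[0,0,0],[0,0,0],[0,0,0],[0,0,0],[0,0,0],[0,0,0],[0,0,0]]}'
python3 -m pendant '{"offset":[[0,0,0],[0,0,0],[0,0,0],[0,0,0],[0,0,0],[0,0,0],[0,0,0],[0,0,0],[0,0,0],[0,0,0]],"rotation":[[0,0,0],[0,0,0],[0,0,0],[0,0,0],[0,0,0],[0,0,0],[0,0,0],[0,0,0],[0,0,0],[0,0,0]]}' 50 50
python3 - <<'E'
from h import *
print(env.sense()["joint_positions"].round(2))
p0,R0=tool()
for a in range(0,86,5):
    o,t=lean(a); q,S=grip(o,HY,t,.08,35+a); print(a,*[x.tolist() for x in go(q,S,p0,R0)[:2]], q.round(3))
E
```

```text
time_s: 10.38
ee_pos: [0.5478, 0.0002, 0.1002]
eef_rot: [3.091, 0.919, -3.087]
wrist_force: [-0.7, -0.1, -0.4]
width: 0.0952
time_s: 11.22
ee_pos: [0.5478, 0.0, 0.1004]
eef_rot: [3.092, 0.919, -3.087]
wrist_force: [-5.7, 0.6, 4.2]
width: 0.06
[-0.25 -0.42  2.55  1.16  0.32 -2.91]
0 [0.31, 0.54, 1.26] [0.41, -0.39, -0.06] [0.571 0.019 0.071]
5 [0.22, 0.55, 1.08] [0.42, 0.45, -0.04] [0.568 0.019 0.076]
10 [0.12, 0.55, 0.91] [0.42, 1.28, -0.02] [0.566 0.019 0.081]
15 [0.01, 0.56, 0.75] [0.42, 2.11, -0.0] [0.564 0.019 0.087]
20 [-0.12, 0.57, 0.61] [0.42, 2.94, 0.02] [0.563 0.019 0.093]
25 [-0.26, 0.58, 0.47] [0.42, 3.78, 0.04] [0.562 0.019 0.098]
30 [-0.41, 0.58, 0.34] [0.42, 4.61, 0.05] [0.562 0.019 0.104]
35 [-0.57, 0.59, 0.23] [0.42, 5.44, 0.07] [0.562 0.019 0.11 ]
40 [-0.74, 0.59, 0.14] [0.42, 6.28, 0.09] [0.563 0.019 0.116]
45 [-0.92, 0.6, 0.06] [0.41, 7.11, 0.11] [0.564 0.019 0.122]
50 [-1.1, 0.6, -0.01] [0.41, 7.94, 0.13] [0.566 0.019 0.127]
55 [-1.29, 0.6, -0.06] [0.41, 8.78, 0.15] [0.568 0.019 0.133]
60 [-1.48, 0.61, -0.09] [0.4, 9.61, 0.17] [0.571 0.019 0.138]
65 [-1.68, 0.61, -0.11] [0.4, 10.44, 0.19] [0.574 0.02  0.143]
70 [-1.88, 0.61, -0.1] [0.39, 11.28, 0.2] [0.578 0.02  0.148]
75 [-2.07, 0.61, -0.09] [0.39, 12.11, 0.22] [0.582 0.02  0.152]
80 [-2.26, 0.61, -0.05] [0.38, 12.94, 0.24] [0.586 0.02  0.156]
85 [-2.45, 0.61, 0.0] [0.37, 13.78, 0.26] [0.591 0.021 0.159]
```

```bash
python3 -m pendant '{"offset":[[0,0,0],[0,0,0],[0,0,0],[0,0,0],[0,0,0],[0,0,0]],"rotation":[[0,0,0],[0,0,0],[0,0,0],[0,0,0],[0,0,0],[0,0,0]]}' 95
python3 -m pendant '{"offset":[[-0.3,0,-0.6],[-0.6,0,-1.2],[-1,0,-1.8],[-1.4,0,-2.4],[-1.8,0,-3],[-1.8,0,-3],[-1.8,0,-3]],"rotation":[[0,0.5,0],[0,1,0],[0,2,0],[0,3,0],[0,3,0],[0,3,0],[0,3,0]]}'
python3 - <<'E'
from h import *
o,t=lean()
w=cam("wrist"); cv2.imwrite("pics/w3.png",w["bgr"])
tt=np.radians(t); a=np.array([np.cos(HY)*np.sin(tt),np.sin(HY)*np.sin(tt),np.cos(tt)]); lat=np.array([-np.sin(HY),np.cos(HY),0]); n=np.cross(lat,a)
for s_ in(0,.15):
    for k in(-.03,.03): print(s_,k,proj(w,o+s_*a+k*lat-.03*n).round())
print(env.sense()["joint_positions"].round(2))
E
```

```text
time_s: 11.72
ee_pos: [0.5478, 0.0, 0.1003]
eef_rot: [3.092, 0.919, -3.087]
wrist_force: [-0.6, 0.1, 0.2]
width: 0.0926
time_s: 12.3
ee_pos: [0.5116, -0.0069, 0.2026]
eef_rot: [3.107, 0.613, -3.066]
wrist_force: [-0.9, -0.3, -0.7]
width: 0.0953
0 -0.03 [301.  70.]
0 0.03 [389.  72.]
0.15 -0.03 [301. 290.]
0.15 0.03 [385. 290.]
[-0.24 -0.59  2.36  0.29  0.82 -2.04]
```

View pics/w3.png

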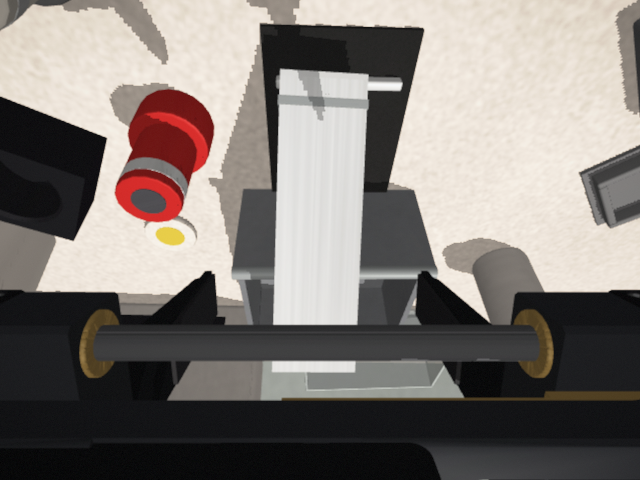

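```bash
cat >> h.py <<'E'
LY=-.0155  # lateral offset of can on ledge
_l=lean
def lean(phi=0,foot=.110):
    o,t=_l(phi,foot); return o+LY*np.array([-np.sin(HY),np.cos(HY),0]),t
E
python3 - <<'E'
from h import *
o,t=lean()
p,R=grip(o,HY,t,.08,55,.11);print(p,go(p,R))
q,S=grip(o,HY,t,.08,55,0);print(q,go(q,S,p,R),go(q,S))
E
```

```text
[ 5.03942341e-01 -3.98607178e-04  1.56067587e-01] (array([0.97, 0.18, 1.08]), array([ 0.41, -0.03,  0.09]), 'rows>=1.1')
[0.56691125 0.00356306 0.06596086] (array([-0.  , -0.  ,  3.67]), array([0., 0., 0.]), 'rows>=2.6') (array([0.96, 0.02, 4.74]), array([ 0.41, -0.03,  0.09]), 'rows>=3.5')
```

```bash
python3 -m pendant '{"offset":[[0.5,0.1,0.4],[0.97,0.18,1.08],[0.97,0.17,1.08],[0.97,0.1,1.8],[0.97,0.08,2.6],[0.97,0.05,3.4],[0.97,0.03,4.2],[0.96,0.02,4.74],[0.96,0.02,4.74],[0.96,0.02,4.74]],"rotation":[[0.2,0,0],[0.41,-0.03,0.09],[0.41,-0.03,0.09],[0.41,-0.03,0.09],[0.41,-0.03,0.09],[0.41,-0.03,0.09],[0.41,-0.03,0.09],[0.41,-0.03,0.09],[0.41,-0.03,0.09],[0.41,-0.03,0.09]]}'
python3 - <<'E'
from h import *
o,t=lean()
q,S=grip(o,HY,t,.08,55,0);print(q,go(q,S),env.sense()["joint_positions"].round(2))
E
```

```text
time_s: 13.18
ee_pos: [0.5658, 0.0036, 0.0641]
eef_rot: [3.14, 0.607, -3.079]
wrist_force: [0.6, 0.0, -0.2]
width: 0.0949
[0.56691125 0.00356306 0.06596086] (array([-0.07, -0.  , -0.03]), array([ 0.01, -0.04, -0.01]), 'rows>=0.1') [-0.15 -0.23  2.36  0.3   0.44 -2.02]
```

```bash
python3 -m pendant '{"offset":[[0,0,0],[0,0,0],[0,0,0],[0,0,0],[0,0,0],[0,0,0],[0,0,0],[0,0,0],[0,0,0],[0,0,0]],"rotation":[[0,0,0],[0,0,0],[0,0,0],[0,0,0],[0,0,0],[0,0,0],[0,0,0],[0,0,0],[0,0,0],[0,0,0]]}' 50 55
python3 - <<'E'
from h import *
p0,R0=tool(); o,t=lean(); q0,S0=grip(o,HY,t,.08,55)
for a in range(0,81,5):
    o,t=lean(a); q,S=grip(o,HY,t,.08,55+a); print(a,*[x.tolist() for x in go(q-q0+p0,S*S0.inv()*R0)[:2]], q.round(3))
E
```

```text
time_s: 14.02
ee_pos: [0.566, 0.0035, 0.0646]
eef_rot: [3.14, 0.607, -3.079]
wrist_force: [-6.7, -0.9, 6.8]
width: 0.0595
0 [0.0, 0.0, 0.0] [0.0, 0.0, 0.0] [0.567 0.004 0.066]
5 [-0.02, 0.0, -0.21] [0.0, 0.83, 0.0] [0.564 0.003 0.072]
10 [-0.07, 0.0, -0.42] [0.0, 1.67, 0.0] [0.561 0.003 0.078]
15 [-0.13, 0.0, -0.63] [0.0, 2.5, 0.0] [0.559 0.003 0.084]
20 [-0.2, 0.0, -0.83] [0.0, 3.33, 0.0] [0.558 0.003 0.09 ]
25 [-0.3, 0.0, -1.02] [0.0, 4.17, 0.0] [0.557 0.003 0.096]
30 [-0.41, 0.0, -1.21] [0.0, 5.0, 0.0] [0.556 0.003 0.103]
35 [-0.54, 0.0, -1.38] [0.0, 5.83, 0.01] [0.557 0.003 0.109]
40 [-0.68, 0.0, -1.54] [0.0, 6.67, 0.01] [0.557 0.003 0.115]
45 [-0.83, 0.0, -1.69] [0.0, 7.5, 0.01] [0.559 0.003 0.122]
50 [-1.0, 0.0, -1.82] [0.0, 8.33, 0.01] [0.56  0.003 0.128]
55 [-1.18, 0.0, -1.94] [0.01, 9.17, 0.01] [0.563 0.003 0.134]
60 [-1.37, 0.0, -2.04] [0.01, 10.0, 0.01] [0.566 0.003 0.14 ]
65 [-1.56, 0.0, -2.13] [0.01, 10.83, 0.01] [0.569 0.004 0.145]
70 [-1.76, 0.0, -2.2] [0.01, 11.67, 0.01] [0.573 0.004 0.15 ]
75 [-1.97, 0.0, -2.25] [0.01, 12.5, 0.01] [0.577 0.004 0.155]
80 [-2.18, 0.0, -2.28] [0.01, 13.33, 0.01] [0.582 0.004 0.16 ]
```

```bash
python3 -m pendant '{"offset":[[-0.02,0,-0.21],[-0.07,0,-0.42],[-0.13,0,-0.63],[-0.2,0,-0.83],[-0.3,0,-1.02],[-0.41,0,-1.21],[-0.54,0,-1.38],[-0.68,0,-1.54],[-0.68,0,-1.54],[-0.68,0,-1.54]],"rotation":[[0,0.83,0],[0,1.67,0],[0,2.5,0],[0,3.33,0],[0,4.17,0],[0,5,0],[0,5.83,0],[0,6.67,0],[0,6.67,0],[0,6.67,0]]}'
python3 - <<'E'
from h import *
p0,R0=tool(); print(env.sense()["joint_positions"].round(2)); o,t=lean(); 
o,t=lean(40); q0,S0=grip(o,HY,t,.08,95);print(go(q0,S0))
for a in range(45,86,5):
    o,t=lean(a); q,S=grip(o,HY,t,.08,55+a); print(a,*[x.tolist() for x in go(q-q0+p0,S*S0.inv()*R0)[:2]])
E
```

```text
time_s: 14.85
ee_pos: [0.5587, 0.0029, 0.1146]
eef_rot: [3.141, -0.086, -3.078]
wrist_force: [1.4, 0.1, 3.5]
width: 0.0601
[-0.08  0.06  1.89 -0.01  1.27 -1.71]
(array([ 0.05,  0.01, -0.02]), array([0.01, 0.01, 0.  ]), 'rows>=0.0')
45 [-0.02, 0.0, -0.21] [-0.0, 0.83, 0.0]
50 [-0.07, 0.0, -0.42] [-0.0, 1.67, 0.0]
55 [-0.13, 0.0, -0.63] [-0.0, 2.5, 0.0]
60 [-0.21, 0.0, -0.83] [-0.0, 3.33, 0.0]
65 [-0.3, 0.0, -1.02] [-0.0, 4.17, 0.0]
70 [-0.41, 0.0, -1.2] [-0.0, 5.0, 0.0]
75 [-0.54, 0.0, -1.38] [-0.0, 5.83, 0.0]
80 [-0.68, 0.0, -1.54] [-0.0, 6.67, 0.0]
85 [-0.84, 0.0, -1.68] [-0.0, 7.5, 0.01]
```

```bash
python3 -m pendant '{"offset":[[-0.02,0,-0.21],[-0.07,0,-0.42],[-0.13,0,-0.63],[-0.21,0,-0.83],[-0.3,0,-1.02],[-0.41,0,-1.2],[-0.54,0,-1.38],[-0.68,0,-1.54],[-0.84,0,-1.68],[-0.84,0,-1.68],[-0.84,0,-1.68],[-0.84,0,-1.68],[-0.84,0,-1.68],[-0.84,0,-1.68],[-0.84,0,-1.68],[-0.84,0,-1.68],[-0.84,0,-1.68],[-0.84,0,-1.68]],"rotation":[[0,0.83,0],[0,1.67,0],[0,2.5,0],[0,3.33,0],[0,4.17,0],[0,5,0],[0,5.83,0],[0,6.67,0],[0,7.5,0],[0,7.5,0],[0,7.5,0],[0,7.5,0],[0,7.5,0],[0,7.5,0],[0,7.5,0],[0,7.5,0],[0,7.5,0],[0,7.5,0]]}'
python3 - <<'E'
from h import *
print(env.sense()["joint_positions"].round(2))
s=cam("scene")["bgr"][200:410,180:420]; cv2.imwrite("pics/tip.png",cv2.resize(s,None,fx=3,fy=3)[:600])
E
```

```text
time_s: 16.35
ee_pos: [0.588, 0.0047, 0.1628]
eef_rot: [3.14, -0.871, -3.077]
wrist_force: [0.1, -0.0, -2.1]
width: 0.0596
[-0.04  0.58  1.34 -0.09  2.09 -1.69]
```

View pics/tip.png

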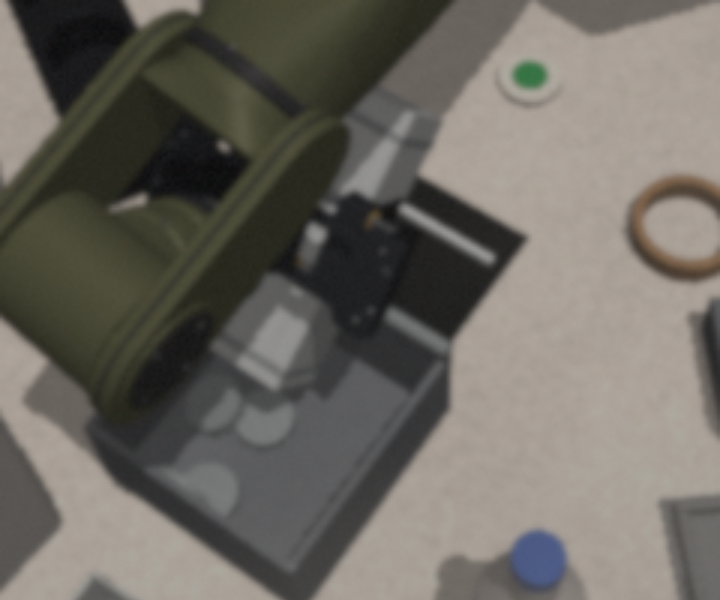

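```bash
python3 - <<'E'
from h import *
p0,R0=tool(); o,t=lean(85); q0,S0=grip(o,HY,t,.08,140)
for a in range(80,-1,-5):
    o,t=lean(a); q,S=grip(o,HY,t,.08,55+a); q=q+[-.001,0,.003]; print(a,*[x.tolist() for x in go(q-q0+p0,S*S0.inv()*R0)[:2]])
E
```

```text
80 [0.1, 0.0, 0.18] [0.0, -0.83, -0.0]
75 [0.09, 0.0, 0.39] [0.0, -1.67, -0.0]
70 [0.06, 0.0, 0.6] [0.0, -2.5, -0.0]
65 [0.01, 0.0, 0.81] [0.0, -3.33, -0.0]
60 [-0.06, 0.0, 1.01] [0.0, -4.17, -0.0]
55 [-0.14, 0.0, 1.21] [0.0, -5.0, -0.0]
50 [-0.25, 0.0, 1.4] [0.01, -5.83, -0.0]
45 [-0.36, 0.0, 1.58] [0.01, -6.67, -0.0]
40 [-0.5, 0.0, 1.75] [0.01, -7.5, -0.0]
35 [-0.65, 0.0, 1.9] [0.01, -8.33, -0.0]
30 [-0.81, 0.0, 2.04] [0.01, -9.17, -0.0]
25 [-0.98, 0.0, 2.17] [0.01, -10.0, -0.0]
20 [-1.16, 0.0, 2.28] [0.01, -10.83, -0.0]
15 [-1.35, 0.0, 2.38] [0.01, -11.67, -0.0]
10 [-1.55, 0.0, 2.46] [0.01, -12.5, -0.0]
5 [-1.76, -0.0, 2.52] [0.01, -13.33, -0.0]
0 [-1.97, -0.0, 2.56] [0.01, -14.17, -0.0]
```

Reverse the tip, stopping 3 mm above the lean, then settle and release.

```bash
python3 -m pendant '{"offset":[[0.1,0,0.18],[0.09,0,0.39],[0.06,0,0.6],[0.01,0,0.81],[-0.06,0,1.01],[-0.14,0,1.21],[-0.25,0,1.4],[-0.36,0,1.58],[-0.5,0,1.75],[-0.65,0,1.9],[-0.81,0,2.04],[-0.98,0,2.17],[-1.16,0,2.28],[-1.35,0,2.38],[-1.55,0,2.46],[-1.76,0,2.52],[-1.97,0,2.56],[-1.97,0,2.56],[-1.97,0,2.56],[-1.97,0,2.56]],"rotation":[[0,-0.83,0],[0,-1.67,0],[0,-2.5,0],[0,-3.33,0],[0,-4.17,0],[0,-5,0],[0,-5.83,0],[0,-6.67,0],[0,-7.5,0],[0,-8.33,0],[0,-9.17,0],[0,-10,0],[0,-10.83,0],[0,-11.67,0],[0,-12.5,0],[0,-13.33,0],[0,-14.17,0],[0,-14.17,0],[0,-14.17,0],[0,-14.17,0]]}'
python3 - <<'E'
from h import *
p,R=tool(); print(go(p+[0,0,-.004],R))
E
```

```text
time_s: 18.07
ee_pos: [0.5677, 0.0036, 0.0688]
eef_rot: [3.14, 0.611, -3.078]
wrist_force: [-0.3, 0.6, -2.5]
width: 0.0595
(array([ 0.08, -0.  ,  0.11]), array([0., 0., 0.]), 'rows>=0.1')
```

```bash
python3 -m pendant '{"offset":[[0.03,0,0.04],[0.06,0,0.08],[0.08,0,0.11],[0.08,0,0.11],[0.08,0,0.11]],"rotation":[[0,0,0],[0,0,0],[0,0,0],[0,0,0],[0,0,0]]}'
python3 -m pendant '{"offset":[[0,0,0],[0,0,0],[0,0,0],[0,0,0]],"rotation":[[0,0,0],[0,0,0],[0,0,0],[0,0,0]]}' 58 4
python3 -m pendant '{"offset":[[0,0,0],[0,0,0],[0,0,0],[0,0,0],[0,0,0],[0,0,0]],"rotation":[[0,0,0],[0,0,0],[0,0,0],[0,0,0],[0,0,0],[0,0,0]]}' 90
python3 -m pendant '{"offset":[[0,0,-0.8],[0,0,-1.8],[0,0,-2.8],[0,0,-3.8],[0,0,-4.5],[0,0,-4.5],[0,0,-4.5]],"rotation":[[0,0,0],[0,0,0],[0,0,0],[0,0,0],[0,0,0],[0,0,0],[0,0,0]]}' 95
python3 - <<'E'
from h import *
o,t=lean()
p,R=grip(o,HY,t,.13,85,.11); print(p,go(p,R))
w=cam("wrist"); cv2.imwrite("pics/w4.png",w["bgr"])
tt=np.radians(t); a=np.array([np.cos(HY)*np.sin(tt),np.sin(HY)*np.sin(tt),np.cos(tt)]); lat=np.array([-np.sin(HY),np.cos(HY),0]); n=np.cross(lat,a)
for s_ in(0,.15):
    for k in(-.03,.03): print(s_,k,proj(w,o+s_*a+k*lat-.03*n).round())
E
```

```text
time_s: 18.48
ee_pos: [0.568, 0.0036, 0.065]
eef_rot: [3.14, 0.611, -3.078]
wrist_force: [0.3, -0.2, -1.1]
width: 0.0598
time_s: 18.82
ee_pos: [0.568, 0.0035, 0.065]
eef_rot: [3.14, 0.611, -3.078]
wrist_force: [1.0, 0.6, -1.6]
width: 0.0599
time_s: 19.32
ee_pos: [0.5682, 0.0035, 0.0652]
eef_rot: [3.141, 0.612, -3.078]
wrist_force: [0.3, 0.6, -0.2]
width: 0.0889
time_s: 19.9
ee_pos: [0.4914, -0.0018, 0.1773]
eef_rot: [-3.141, 0.615, -3.078]
wrist_force: [-0.4, -0.3, 0.2]
width: 0.0952
[0.5836584  0.0046167  0.20727792] (array([-3.09,  0.02,  0.96]), array([0.  , 5.04, 0.01]), 'rows>=4.2')
0 -0.03 [273. 117.]
0 0.03 [362. 117.]
0.15 -0.03 [275. 336.]
0.15 0.03 [360. 336.]
```

View pics/w4.png

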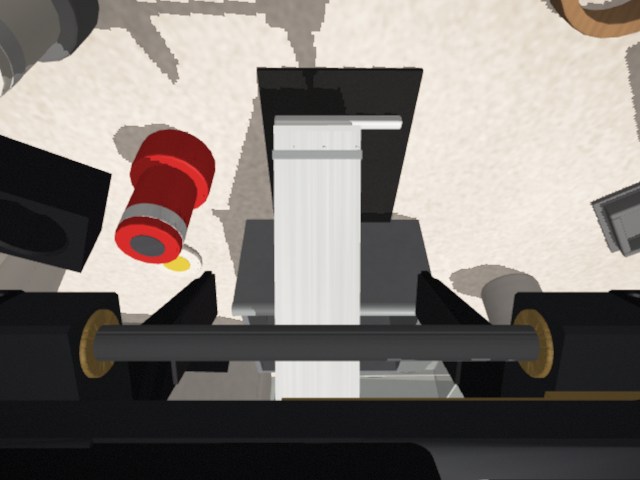

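```bash
python3 - <<'E'
from h import *
o,t=lean()
p,R=grip(o,HY,t,.13,45+t,.11); print(p,go(p,R))
E
python3 -m pendant '{"offset":[[-0.8,0,-0.2],[-1.6,0,0],[-2.4,0,0.3],[-3.2,0.02,0.7],[-3.35,0.02,0.9],[-3.35,0.02,0.9],[-3.35,0.02,0.9],[-3.35,0.02,0.9]],"rotation":[[0,1,0],[0,2,0],[0,3,0],[0,4.1,0],[0,5.2,0],[0,5.9,0],[0,5.9,0],[0,5.9,0]]}'
python3 - <<'E'
from h import *
o,t=lean()
p,R=grip(o,HY,t,.13,45+t,0); print(p,go(p,R))
E
```

```text
[0.5922289  0.00515591 0.20762183] (array([-3.39,  0.01,  1.07]), array([0.01, 5.91, 0.01]), 'rows>=5.0')
time_s: 20.62
ee_pos: [0.5885, 0.0056, 0.2073]
eef_rot: [3.14, -0.01, -3.077]
wrist_force: [-1.3, 0.4, -0.0]
width: 0.0947
[0.59143717 0.0051061  0.09762469] (array([-0.13, -0.03,  3.65]), array([ 0.02, -0.03,  0.01]), 'rows>=2.6')
```

```bash
python3 -m pendant '{"offset":[[-0.1,-0.03,0.5],[-0.13,-0.03,1.4],[-0.13,-0.03,2.3],[-0.13,-0.03,3.1],[-0.13,-0.03,3.5],[-0.13,-0.03,3.65],[-0.13,-0.03,3.65],[-0.13,-0.03,3.65]],"rotation":[[0,0,0],[0,0,0],[0,0,0],[0,0,0],[0,0,0],[0,0,0],[0,0,0],[0,0,0]]}'
python3 -m pendant '{"offset":[[0,0,0],[0,0,0],[0,0,0],[0,0,0],[0,0,0],[0,0,0],[0,0,0],[0,0,0],[0,0,0],[0,0,0]],"rotation":[[0,0,0],[0,0,0],[0,0,0],[0,0,0],[0,0,0],[0,0,0],[0,0,0],[0,0,0],[0,0,0],[0,0,0]]}' 50 50
python3 - <<'E'
from h import *
o,t=lean()
q0,S0=grip(o,HY,t,.13,45+t,0); p,R=tool(); print(go(q0,S0))
q,S=grip(o+[-.03,0,.09],HY,20,.13,65); print(go(q,S))
q1,S1=grip(CAN+[0,0,.08],CY,0,.13,45); print(go(q1,S1,q,S))
E
```

```text
time_s: 21.28
ee_pos: [0.5919, 0.005, 0.0989]
eef_rot: [3.14, -0.008, -3.077]
wrist_force: [0.0, 1.2, 0.7]
width: 0.0949
time_s: 22.12
ee_pos: [0.592, 0.005, 0.099]
eef_rot: [3.14, -0.008, -3.077]
wrist_force: [-0.9, 0.1, 0.8]
width: 0.0598
(array([0.02, 0.  , 0.05]), array([ 0.01, -0.  ,  0.01]), 'rows>=0.0')
(array([ 2.38,  0.08, -4.02]), array([ 0.02, -4.24,  0.01]), 'rows>=3.6')
(array([-2.6 , 11.57,  1.94]), array([-4.07, -3.18, -5.82]), 'rows>=8.6')
```

```bash
python3 -m pendant '{"offset":[[0.05,0,-0.3],[0.2,0,-1],[0.6,0,-1.8],[1.1,0,-2.6],[1.6,0.05,-3.3],[2.1,0.08,-3.8],[2.38,0.08,-4.02],[2.38,0.08,-4.02],[2.38,0.08,-4.02]],"rotation":[[0,0,0],[0,-0.4,0],[0,-1.1,0],[0,-2,0],[0,-2.9,0],[0,-3.7,0],[0,-4.24,0],[0,-4.24,0],[0,-4.24,0]]}'
python3 - <<'E'
from h import *
q1,S1=grip(CAN+[0,0,.08],CY,0,.13,45); print(go(q1,S1))
E
```

```text
time_s: 22.87
ee_pos: [0.5206, 0.0027, 0.2202]
eef_rot: [3.14, 0.436, -3.078]
wrist_force: [0.9, -0.8, -2.1]
width: 0.0596
(array([-2.64, 11.56,  1.97]), array([-4.06, -3.18, -5.82]), 'rows>=8.6')
```

```bash
python3 -m pendant '{"offset":[[-0.1,0.5,0.1],[-0.3,1.4,0.2],[-0.6,2.6,0.4],[-0.9,3.8,0.6],[-1.1,5.0,0.8],[-1.4,6.2,1.0],[-1.7,7.4,1.2],[-1.9,8.6,1.5],[-2.2,9.7,1.7],[-2.4,10.7,1.8],[-2.64,11.56,1.97],[-2.64,11.56,1.97],[-2.64,11.56,1.97],[-2.64,11.56,1.97],[-2.64,11.56,1.97]],"rotation":[[-0.2,-0.1,-0.2],[-0.5,-0.4,-0.7],[-0.9,-0.7,-1.3],[-1.3,-1.0,-1.9],[-1.7,-1.4,-2.5],[-2.2,-1.7,-3.1],[-2.6,-2.0,-3.7],[-3.0,-2.4,-4.3],[-3.4,-2.7,-4.9],[-3.8,-3.0,-5.4],[-4.06,-3.18,-5.82],[-4.06,-3.18,-5.82],[-4.06,-3.18,-5.82],[-4.06,-3.18,-5.82],[-4.06,-3.18,-5.82]]}'
python3 - <<'E'
from h import *
q1,S1=grip(CAN+[0,0,.08],CY,0,.13,45); print(go(q1,S1))
q2,S2=grip(CAN+[0,0,.03],CY,0,.13,45); print(go(q2,S2))
t=cam("top")["bgr"]; a=cv2.resize(t[150:300,120:270],(400,400),interpolation=2); b=cv2.resize(t[110:230,255:375],(400,400),interpolation=2)
cv2.imwrite("pics/back.png",np.hstack([a,b]))
E
```

```text
time_s: 24.12
ee_pos: [0.595, 0.3548, 0.1997]
eef_rot: [3.141, 0.784, -2.339]
wrist_force: [0.4, -0.3, -1.1]
width: 0.0598
(array([-0.02,  0.01, -0.02]), array([ 0.01, -0.01, -0.  ]), 'rows>=0.0')
(array([1.16, 0.  , 1.16]), array([ 0.01, -0.01, -0.  ]), 'rows>=1.2')
```

View pics/back.png

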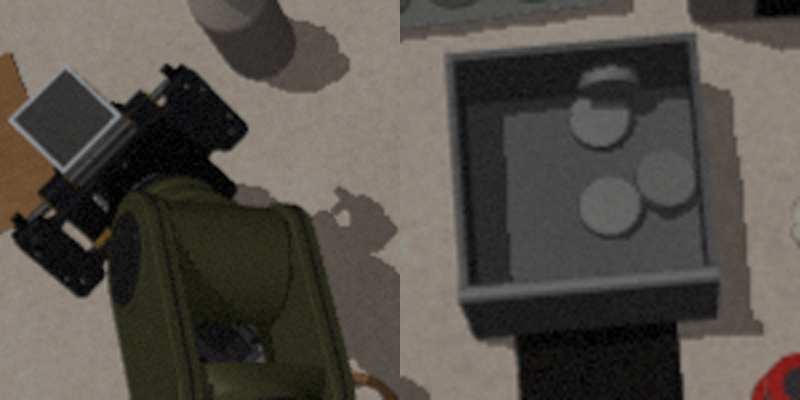

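```bash
python3 - <<'E'
from h import *
c=cam("top"); P=[ray(c,120+x*.375,150+y*.375,.294) for x,y in((67,67),(122,117),(68,172),(10,120))]
print(np.mean(P,0),CAN, [np.linalg.norm(P[i]-P[i-1]).round(3) for i in range(4)])
e=P[1]-P[2]; print(np.degrees(np.arctan2(e[1],e[0])))
e=P[0]-P[1]; print(np.degrees(np.arctan2(e[1],e[0])))
E
```

```text
[0.58432769 0.34347187 0.294     ] [0.5855 0.3452 0.004 ] [np.float64(0.057), np.float64(0.058), np.float64(0.056), np.float64(0.061)]
-43.48588060008135
46.92743594816414
```

```bash
python3 -m pendant '{"offset":[[0.3,0,0.3],[0.7,0,0.7],[1.16,0,1.16],[1.4,0,1.4],[1.55,0,1.55],[1.65,0,1.65],[1.65,0,1.65],[1.65,0,1.65]],"rotation":[[0,0,0],[0,0,0],[0,0,0],[0,0,0],[0,0,0],[0,0,0],[0,0,0],[0,0,0]]}'
python3 -m pendant '{"offset":[[0.04,0,0.04],[0.08,0,0.08],[0.12,0,0.12],[0.16,0,0.16],[0.16,0,0.16],[0.16,0,0.16]],"rotation":[[0,0,0],[0,0,0],[0,0,0],[0,0,0],[0,0,0],[0,0,0]]}'
python3 - <<'E'
from h import *
q2,S2=grip(CAN,CY,0,.13,45); print(go(q2,S2))
E
```

```text
time_s: 24.88
ee_pos: [0.5953, 0.3543, 0.1311]
eef_rot: [-3.141, 0.786, -2.339]
wrist_force: [-0.6, -0.0, -2.1]
width: 0.0598
time_s: 25.38
ee_pos: [0.5952, 0.3543, 0.124]
eef_rot: [-3.141, 0.786, -2.339]
wrist_force: [-0.4, -0.7, -1.5]
width: 0.0598
(array([0.08, 0.02, 0.08]), array([-0.,  0., -0.]), 'rows>=0.1')
```

```bash
python3 -m pendant '{"offset":[[0.03,0,0.03],[0.06,0,0.06],[0.08,0,0.08],[0.08,0,0.08]],"rotation":[[0,0,0],[0,0,0],[0,0,0],[0,0,0]]}'
python3 -m pendant '{"offset":[[0.02,0,0.02],[0.04,0,0.04],[0.06,0,0.06],[0.06,0,0.06]],"rotation":[[0,0,0],[0,0,0],[0,0,0],[0,0,0]]}'
```

```text
time_s: 25.72
ee_pos: [0.596, 0.3546, 0.1218]
eef_rot: [-3.141, 0.787, -2.339]
wrist_force: [-0.7, -0.6, 1.6]
width: 0.0597
time_s: 26.05
ee_pos: [0.5973, 0.3551, 0.1217]
eef_rot: [-3.14, 0.791, -2.339]
wrist_force: [-2.6, 0.4, 6.5]
width: 0.06
```

```bash
python3 -m pendant '{"offset":[[0,0,0],[0,0,0],[0,0,0],[0,0,0]],"rotation":[[0,0,0],[0,0,0],[0,0,0],[0,0,0]]}' 58 4
python3 -m pendant '{"offset":[[0,0,0],[0,0,0],[0,0,0],[0,0,0],[0,0,0],[0,0,0]],"rotation":[[0,0,0],[0,0,0],[0,0,0],[0,0,0],[0,0,0],[0,0,0]]}' 95
python3 -m pendant '{"offset":[[0,0,-0.8],[0,0,-1.8],[0,0,-2.8],[0,0,-3.8],[0,0,-4.8],[0,0,-6],[0,0,-6],[0,0,-6]],"rotation":[[0,0,0],[0,0,0],[0,0,0],[0,0,0],[0,0,0],[0,0,0],[0,0,0],[0,0,0]]}'
python3 - <<'E'
from h import *
t=cam("top")["bgr"]; s=cam("scene")["bgr"]
a=cv2.resize(t[150:270,120:240],(400,400),interpolation=2); b=cv2.resize(t[240:340,360:520],(400,250),interpolation=2); d=cv2.resize(s[280:420,380:480],(400,560))[:400]
o=np.zeros((600,800,3),np.uint8); o[:400,:400]=a; o[:400,400:]=d; o[400:,:320]=cv2.resize(b,(320,200)); cv2.imwrite("pics/seat.png",o)
E
```

```text
time_s: 26.38
ee_pos: [0.5973, 0.3551, 0.1217]
eef_rot: [-3.139, 0.791, -2.339]
wrist_force: [-0.7, 0.3, 0.8]
width: 0.0601
time_s: 26.88
ee_pos: [0.5973, 0.3551, 0.1217]
eef_rot: [-3.14, 0.791, -2.339]
wrist_force: [-0.6, 0.8, -0.6]
width: 0.0927
time_s: 27.55
ee_pos: [0.5088, 0.2627, 0.2515]
eef_rot: [-3.134, 0.796, -2.336]
wrist_force: [-0.0, -0.0, -1.2]
width: 0.095
```

View pics/seat.png

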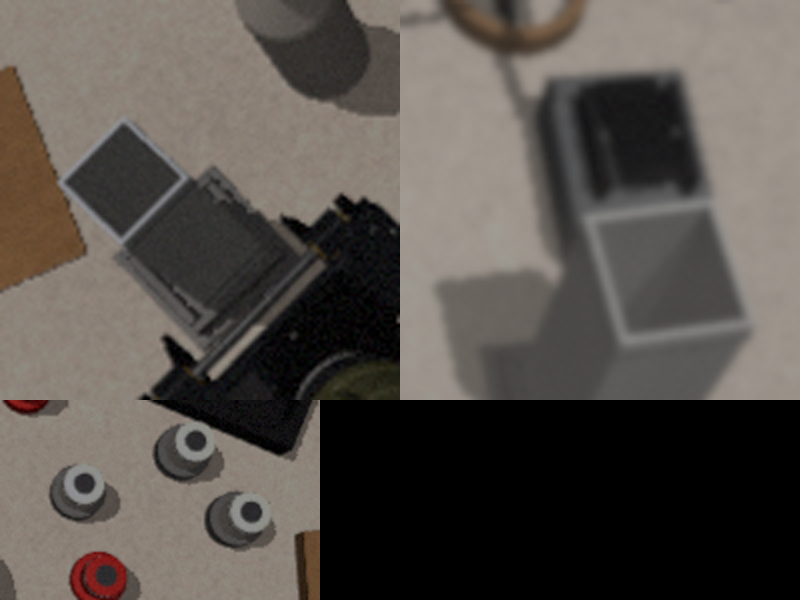

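```bash
cat >> h.py <<'E'
MY=np.radians(65); MU=np.array([np.cos(MY),np.sin(MY),0])
B=[np.array([.5939,-.2489,.056]),np.array([.5596,-.3203,.056]),np.array([.5281,-.39,.056])]
E
python3 - <<'E'
from h import *
c=cam("top"); g=cv2.cvtColor(c["bgr"],cv2.COLOR_BGR2GRAY); hsv=cv2.cvtColor(c["bgr"],cv2.COLOR_BGR2HSV)
for u,v in((402,282),(457,260),(485,296)):
    m=np.zeros_like(g); m[v-16:v+16,u-16:u+16]=((g>100)&(hsv[...,1]<25))[v-16:v+16,u-16:u+16]
    n,l,st,ce=cv2.connectedComponentsWithStats(m); k=1+np.argmax(st[1:,4])
    (x,y),r=cv2.minEnclosingCircle(np.argwhere(l==k)[:,::-1].astype(np.float32)); print(st[k],x,y,r,ray(c,x,y,.1)[:2])
p=B[1]-.09*MU; p[2]=.30
print(go(p,down(MY)), p)
E
```

```text
[392 272  20  20 233] 401.82000732421875 281.1000061035156 10.29778003692627 [ 0.42719084 -0.17478814]
[448 251  20  20 217] 457.31207275390625 260.01007080078125 10.138911247253418 [ 0.47193691 -0.30025695]
[475 286  21  20 230] 485.0 295.5 10.547611236572266 [ 0.39117464 -0.35622105]
(array([  9.73, -15.76, -12.34]), array([10.38,  1.74, 24.94]), 'rows>=22.7') [ 0.52156436 -0.4018677   0.3       ]
```

```bash
python3 -m pendant '{"offset":[[-1,-0.5,-1.5],[-0.5,-1.5,-3],[1,-3,-4.5],[2,-4,-5.5],[3,-5,-6.5],[4,-6,-7],[4.9,-7.9,-7.5],[4.9,-7.9,-7.5],[4.9,-7.9,-7.5],[4.9,-7.9,-7.5],[4.9,-7.9,-7.5],[4.9,-7.9,-7.5]],"rotation":[[0.4,0.07,1],[0.8,0.15,2],[1.2,0.2,3],[1.7,0.28,4],[2.1,0.35,5],[2.5,0.42,6],[2.9,0.5,7],[3.3,0.56,8],[3.7,0.63,9],[4.2,0.7,10],[4.6,0.77,11],[5,0.84,12]]}'
python3 - <<'E'
from h import *
p=B[1]-.09*MU; p[2]=.30
print(go(p,down(MY)), env.sense()["joint_positions"].round(2))
E
```

```text
time_s: 28.7
ee_pos: [0.4949, -0.0918, 0.2974]
eef_rot: [2.781, 0.385, 2.444]
wrist_force: [0.1, -0.0, 0.0]
width: 0.095
(array([-6.82, -7.81, -0.1 ]), array([ 5.32,  0.88, 12.86]), 'rows>=11.7') [-0.44 -0.59  2.17  0.28  1.12 -1.45]
```

```bash
python3 -m pendant '{"offset":[[-0.7,-0.8,0],[-1.6,-1.8,0],[-2.5,-2.8,0],[-3.4,-3.9,0],[-4.3,-4.9,0],[-5.2,-5.9,0],[-6.0,-6.9,0],[-6.82,-7.81,-0.1],[-6.82,-7.81,-0.1],[-6.82,-7.81,-0.1],[-6.82,-7.81,-0.1],[-6.82,-7.81,-0.1],[-6.82,-7.81,-0.1],[-6.82,-7.81,-0.1],[-6.82,-7.81,-0.1]],"rotation":[[0.4,0.07,1],[0.8,0.15,2],[1.2,0.2,3],[1.7,0.28,4],[2.1,0.35,5],[2.5,0.42,6],[2.9,0.5,7],[3.3,0.56,8],[3.7,0.63,9],[4.2,0.7,10],[4.6,0.77,11],[5,0.84,12],[5.32,0.88,12.86],[5.32,0.88,12.86],[5.32,0.88,12.86]]}'
python3 - <<'E'
from h import *
w=cam("wrist"); im=cv2.convertScaleAbs(w["bgr"],alpha=2.5); cv2.imwrite("pics/mag.png",im)
for b in B: print(proj(w,b).round())
p=B[1]-.09*MU; p[2]=.30
print(go(p,down(MY)), env.sense()["joint_positions"].round(2))
E
```

```text
time_s: 29.95
ee_pos: [0.5223, -0.4015, 0.2969]
eef_rot: [-3.137, -0.001, 1.138]
wrist_force: [0.8, -0.3, -0.2]
width: 0.0953
[318.  35.]
[317. 121.]
[318. 195.]
(array([-0.02, -0.01, -0.08]), array([-0.03, -0.01,  0.03]), 'rows>=0.1') [-0.74  0.11  1.53  0.    1.51 -0.3 ]
```

View pics/mag.png

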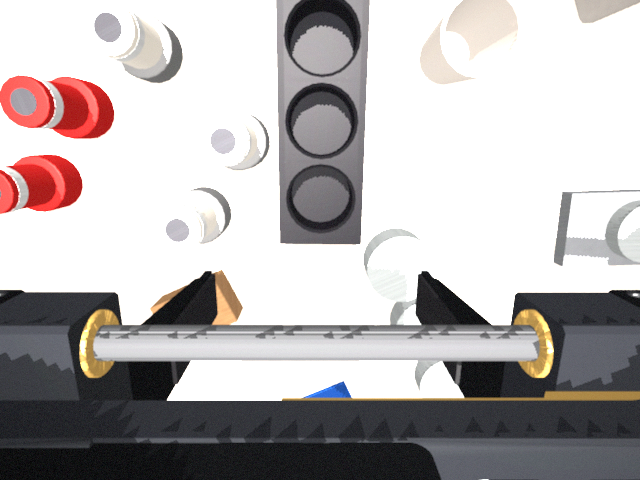

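```bash
python3 - <<'E'
from h import *
w=cam("wrist")
for u,v in((322.5,37),(321.5,120.5),(321,197.5)): print("bore",ray(w,u,v,.056))
for n,u,v in(("c1",109,27),("c2",223,141),("c3",178,230)): print(n,ray(w,u,v,.1))
E
```

```text
bore [ 0.59689762 -0.25176567  0.056     ]
bore [ 0.56368521 -0.32198456  0.056     ]
bore [ 0.5302399  -0.39375796  0.056     ]
c1 [ 0.42763312 -0.17613605  0.1       ]
c2 [ 0.47195421 -0.30191331  0.1       ]
c3 [ 0.39150412 -0.35809439  0.1       ]
```

```bash
cat >> h.py <<'E'
B=[np.array([.597,-.249,0]),np.array([.5631,-.3215,0]),np.array([.5292,-.3938,0])]
C=[np.array([.4275,-.1757,0]),np.array([.472,-.3012,0]),np.array([.3914,-.3575,0])]
Z=np.array([0,0,1.])
E
python3 - <<'E'
from h import *
D=down(MY); a=C[1]+.15*Z; print(go(a,D)); print(go(C[1]+.066*Z,D))
E
```

```text
(array([ 2.33, -2.9 ,  4.95]), array([-0.02, -0.01,  0.02]), 'rows>=4.5')
(array([ 2.33, -2.89,  7.75]), array([-0.02, -0.01,  0.02]), 'rows>=6.2')
```

```bash
python3 -m pendant '{"offset":[[0.6,-0.8,0.6],[1.3,-1.6,1.4],[2,-2.4,2.2],[2.33,-2.9,3],[2.33,-2.9,3.8],[2.33,-2.9,4.4],[2.33,-2.9,4.8],[2.33,-2.9,5.2],[2.33,-2.9,5.9],[2.33,-2.9,6.6],[2.33,-2.9,7.2],[2.33,-2.9,7.6],[2.33,-2.9,7.75],[2.33,-2.9,7.75],[2.33,-2.9,7.75]],"rotation":[[0,0,0],[0,0,0],[0,0,0],[0,0,0],[0,0,0],[0,0,0],[0,0,0],[0,0,0],[0,0,0],[0,0,0],[0,0,0],[0,0,0],[0,0,0],[0,0,0],[0,0,0]]}' 80
python3 -m pendant '{"offset":[[0,0,0],[0,0,0],[0,0,0],[0,0,0],[0,0,0],[0,0,0],[0,0,0],[0,0,0],[0,0,0]],"rotation":[[0,0,0],[0,0,0],[0,0,0],[0,0,0],[0,0,0],[0,0,0],[0,0,0],[0,0,0],[0,0,0]]}' 30 40
python3 - <<'E'
from h import *
D=down(MY); p,R=tool(); a=C[1]+.066*Z; print(go(a,D))
d=p-a; off=np.array([0,0,0])
print("above",go(B[1]+.145*Z,D), "down", (p[2]+.010-.066))
E
```

```text
time_s: 31.3
ee_pos: [0.4724, -0.3015, 0.067]
eef_rot: [-3.14, -0.0, 1.137]
wrist_force: [-1.1, -0.9, -0.6]
width: 0.0799
time_s: 32.05
ee_pos: [0.4725, -0.3016, 0.0672]
eef_rot: [-3.141, -0.0, 1.137]
wrist_force: [-1.1, 0.3, 2.6]
width: 0.0456
(array([ 0.01, -0.02,  0.04]), array([-0.01, -0.  ,  0.02]), 'rows>=0.0')
above (array([ 0.67,  3.02, -2.6 ]), array([-0.01, -0.  ,  0.02]), 'rows>=2.9') down 0.011200583098527936
```

```bash
python3 -m pendant '{"offset":[[0,0,-0.4],[0,0,-1.2],[0,0,-2],[0,0,-2.6],[0,0.3,-2.6],[0.3,1,-2.6],[0.5,1.9,-2.6],[0.67,2.7,-2.6],[0.67,3.02,-2.6],[0.67,3.02,-2.6],[0.67,3.02,-2.6],[0.67,3.02,-2.6]],"rotation":[[0,0,0],[0,0,0],[0,0,0],[0,0,0],[0,0,0],[0,0,0],[0,0,0],[0,0,0],[0,0,0],[0,0,0],[0,0,0],[0,0,0]]}'
python3 - <<'E'
from h import *
D=down(MY); print(go(B[1]+.09*Z,D)); print(go(B[1]+.0775*Z,D))
E
```

```text
time_s: 33.05
ee_pos: [0.562, -0.3211, 0.144]
eef_rot: [-3.138, -0.001, 1.137]
wrist_force: [-1.4, 0.5, -2.1]
width: 0.0459
(array([0.  , 0.05, 1.8 ]), array([-0.03, -0.01,  0.02]), 'rows>=1.3')
(array([0.  , 0.05, 2.22]), array([-0.03, -0.01,  0.02]), 'rows>=1.6')
```

```bash
python3 -m pendant '{"offset":[[0,0.05,0.2],[0,0.05,0.4],[0,0.05,0.6],[0,0.05,0.8],[0,0.05,1],[0,0.05,1.2],[0,0.05,1.2]],"rotation":[[0,0,0],[0,0,0],[0,0,0],[0,0,0],[0,0,0],[0,0,0],[0,0,0]]}'
python3 -m pendant '{"offset":[[0,0,0.2],[0,0,0.4],[0,0,0.6],[0,0,0.8],[0,0,1],[0,0,1],[0,0,1]],"rotation":[[0,0,0],[0,0,0],[0,0,0],[0,0,0],[0,0,0],[0,0,0],[0,0,0]]}'
```

```text
time_s: 33.63
ee_pos: [0.5622, -0.321, 0.1059]
eef_rot: [-3.135, -0.001, 1.137]
wrist_force: [0.2, 0.2, -2.6]
width: 0.0456
time_s: 34.22
ee_pos: [0.5623, -0.321, 0.0767]
eef_rot: [-3.135, -0.001, 1.137]
wrist_force: [-2.0, 1.4, 3.2]
width: 0.0455
```

```bash
python3 -m pendant '{"offset":[[0,0,0],[0,0,0],[0,0,0],[0,0,0],[0,0,0],[0,0,-0.8],[0,0,-1.8],[0,0,-2.8],[0,0,-3.6],[0,0,-3.6],[0,0,-3.6]],"rotation":[[0,0,0],[0,0,0],[0,0,0],[0,0,0],[0,0,0],[0,0,0],[0,0,0],[0,0,0],[0,0,0],[0,0,0],[0,0,0]]}' 80
python3 - <<'E'
from h import *
D=down(MY); print(go(C[0]+.15*Z,D)); print(go(C[0]+.066*Z,D))
w=cam("wrist");cv2.imwrite("pics/x.png",w["bgr"]); print(proj(w,C[0]+.1*Z),proj(w,B[1]+.11*Z))
c=cam("top"); g=cv2.cvtColor(c["bgr"],cv2.COLOR_BGR2GRAY); hsv=cv2.cvtColor(c["bgr"],cv2.COLOR_BGR2HSV)
for u,v in((402,282),(485,296)):
    m=np.zeros_like(g); m[v-16:v+16,u-16:u+16]=((g>100)&(hsv[...,1]<25))[v-16:v+16,u-16:u+16]
    n,l,st,ce=cv2.connectedComponentsWithStats(m); k=1+np.argmax(st[1:,4]); print(st[k],ce[k])
E
```

```text
time_s: 35.13
ee_pos: [0.5639, -0.3222, 0.1871]
eef_rot: [-3.14, -0.0, 1.137]
wrist_force: [0.3, 0.2, -1.4]
width: 0.0801
(array([ 2.52, -6.18,  1.25]), array([-0.02, -0.  ,  0.02]), 'rows>=4.9')
(array([ 2.52, -6.17,  4.05]), array([-0.02, -0.  ,  0.02]), 'rows>=5.6')
[ 29.08558293 131.1502997 ] [314.90411002 248.05499625]
[392 272  12  15  80] [396.05   277.5875]Traceback (most recent call last):
  File "<stdin>", line 7, in <module>
    return _wrapfunc(a, 'argmax', axis=axis, out=out, **kwds)
    return bound(*args, **kwds)
ValueError: attempt to get argmax of an empty sequence
```

```bash
python3 -m pendant '{"offset":[[0.4,-1.1,0],[0.9,-2.3,0],[1.4,-3.5,0],[1.9,-4.6,0],[2.3,-5.6,0.3],[2.52,-6.17,0.8],[2.52,-6.17,1.3],[2.52,-6.17,2.1],[2.52,-6.17,2.9],[2.52,-6.17,3.6],[2.52,-6.17,4.0],[2.52,-6.17,4.05],[2.52,-6.17,4.05],[2.52,-6.17,4.05]],"rotation":[[0,0,0],[0,0,0],[0,0,0],[0,0,0],[0,0,0],[0,0,0],[0,0,0],[0,0,0],[0,0,0],[0,0,0],[0,0,0],[0,0,0],[0,0,0],[0,0,0]]}' 80
python3 -m pendant '{"offset":[[0,0,0],[0,0,0],[0,0,0],[0,0,0],[0,0,0],[0,0,0],[0,0,0],[0,0,0],[0,0,0]],"rotation":[[0,0,0],[0,0,0],[0,0,0],[0,0,0],[0,0,0],[0,0,0],[0,0,0],[0,0,0],[0,0,0]]}' 30 40
python3 - <<'E'
from h import *
D=down(MY); p,R=tool(); print(go(C[0]+.066*Z,D)); print(go(B[0]+.15*Z,D))
E
```

```text
time_s: 36.4
ee_pos: [0.4258, -0.1743, 0.064]
eef_rot: [-3.134, -0.001, 1.137]
wrist_force: [0.3, 0.3, -0.4]
width: 0.08
time_s: 37.15
ee_pos: [0.4261, -0.1745, 0.0643]
eef_rot: [-3.135, -0.001, 1.137]
wrist_force: [0.6, 0.0, 0.7]
width: 0.0456
(array([-0.02,  0.06, -0.06]), array([-0.06, -0.01,  0.02]), 'rows>=0.1')
(array([ 0.15,  6.19, -2.9 ]), array([-0.06, -0.01,  0.02]), 'rows>=4.9')
```

```bash
python3 -m pendant '{"offset":[[0,0,-0.4],[0,0,-1.2],[0,0,-2],[0,0.2,-2.7],[0,0.8,-2.9],[0,1.7,-2.9],[0,2.7,-2.9],[0.05,3.7,-2.9],[0.1,4.7,-2.9],[0.15,5.5,-2.9],[0.15,6,-2.9],[0.15,6.19,-2.9],[0.15,6.19,-2.9],[0.15,6.19,-2.9],[0.15,6.19,-2.9]],"rotation":[[0,0,0],[0,0,0],[0,0,0],[0,0,0],[0,0,0],[0,0,0],[0,0,0],[0,0,0],[0,0,0],[0,0,0],[0,0,0],[0,0,0],[0,0,0],[0,0,0],[0,0,0]]}'
python3 - <<'E'
from h import *
D=down(MY); print(go(B[0]+.074*Z,D))
E
```

```text
time_s: 38.4
ee_pos: [0.5958, -0.2483, 0.1498]
eef_rot: [-3.134, -0.001, 1.137]
wrist_force: [0.2, -0.9, -2.3]
width: 0.0458
(array([-0.01,  0.07,  2.53]), array([-0.08, -0.01,  0.02]), 'rows>=1.8')
```

```bash
python3 -m pendant '{"offset":[[0,0.04,0.25],[0,0.04,0.5],[0,0.04,0.75],[0,0.04,1],[0,0.04,1.25],[0,0.04,1.5],[0,0.04,1.5]],"rotation":[[0,0,0],[0,0,0],[0,0,0],[0,0,0],[0,0,0],[0,0,0],[0,0,0]]}'
python3 -m pendant '{"offset":[[0,0,0.2],[0,0,0.4],[0,0,0.6],[0,0,0.8],[0,0,1],[0,0,1.05],[0,0,1.05]],"rotation":[[0,0,0],[0,0,0],[0,0,0],[0,0,0],[0,0,0],[0,0,0],[0,0,0]]}'
```

```text
time_s: 38.98
ee_pos: [0.5955, -0.2481, 0.1021]
eef_rot: [-3.13, -0.001, 1.137]
wrist_force: [0.4, 0.1, -2.7]
width: 0.046
time_s: 39.57
ee_pos: [0.5962, -0.2485, 0.0737]
eef_rot: [-3.132, -0.001, 1.137]
wrist_force: [-3.9, 0.9, 9.9]
width: 0.0455
```

```bash
python3 -m pendant '{"offset":[[0,0,0],[0,0,0],[0,0,0],[0,0,0],[0,0,0],[0,0,-0.8],[0,0,-1.8],[0,0,-2.8],[0,0,-3.8],[0,0,-3.8],[0,0,-3.8]],"rotation":[[0,0,0],[0,0,0],[0,0,0],[0,0,0],[0,0,0],[0,0,0],[0,0,0],[0,0,0],[0,0,0],[0,0,0],[0,0,0]]}' 80
python3 - <<'E'
from h import *
D=down(MY); print(go(C[2]+.066*Z,D))
c=cam("top"); g=cv2.cvtColor(c["bgr"],cv2.COLOR_BGR2GRAY); hsv=cv2.cvtColor(c["bgr"],cv2.COLOR_BGR2HSV)
m=((g>100)&(hsv[...,1]<25)).astype(np.uint8); m[:,:460]=0;m[:,510:]=0;m[:270]=0;m[320:]=0
n,l,st,ce=cv2.connectedComponentsWithStats(m); print(st[1:][st[1:,4]>40])
E
```

```text
time_s: 40.48
ee_pos: [0.5985, -0.2497, 0.1905]
eef_rot: [-3.137, -0.001, 1.137]
wrist_force: [-0.5, 0.4, -0.1]
width: 0.0802
(array([-6.17, -4.74,  4.16]), array([-0.04, -0.01,  0.02]), 'rows>=6.3')
[[483 288  13  18 107]]
```

```bash
python3 -m pendant '{"offset":[[-0.7,-0.5,0],[-1.6,-1.2,0],[-2.5,-1.9,0],[-3.4,-2.6,0],[-4.3,-3.3,0],[-5.2,-4.0,0],[-5.8,-4.5,0.3],[-6.17,-4.74,0.9],[-6.17,-4.74,1.7],[-6.17,-4.74,2.5],[-6.17,-4.74,3.3],[-6.17,-4.74,3.9],[-6.17,-4.74,4.13],[-6.17,-4.74,4.13],[-6.17,-4.74,4.13]],"rotation":[[0,0,0],[0,0,0],[0,0,0],[0,0,0],[0,0,0],[0,0,0],[0,0,0],[0,0,0],[0,0,0],[0,0,0],[0,0,0],[0,0,0],[0,0,0],[0,0,0],[0,0,0]]}' 80
python3 -m pendant '{"offset":[[0,0,0],[0,0,0],[0,0,0],[0,0,0],[0,0,0],[0,0,0],[0,0,0],[0,0,0],[0,0,0]],"rotation":[[0,0,0],[0,0,0],[0,0,0],[0,0,0],[0,0,0],[0,0,0],[0,0,0],[0,0,0],[0,0,0]]}' 30 40
python3 - <<'E'
from h import *
D=down(MY); p,R=tool(); print(go(C[2]+.066*Z,D)); print(go(B[2]+.15*Z,D))
E
```

```text
time_s: 41.78
ee_pos: [0.3892, -0.3562, 0.0643]
eef_rot: [-3.131, -0.002, 1.137]
wrist_force: [0.3, -0.2, 0.6]
width: 0.0799
time_s: 42.53
ee_pos: [0.3897, -0.3567, 0.0649]
eef_rot: [-3.133, -0.001, 1.137]
wrist_force: [2.6, -1.3, 1.9]
width: 0.0457
(array([-0.  ,  0.06, -0.04]), array([-0.08, -0.01,  0.02]), 'rows>=0.1')
(array([ 0.84,  4.72, -2.88]), array([-0.08, -0.01,  0.02]), 'rows>=4.0')
```

```bash
python3 -m pendant '{"offset":[[0,0,-0.4],[0,0,-1.2],[0,0,-2],[0,0.2,-2.7],[0.1,0.8,-2.88],[0.3,1.7,-2.88],[0.5,2.7,-2.88],[0.7,3.6,-2.88],[0.84,4.3,-2.88],[0.84,4.72,-2.88],[0.84,4.72,-2.88],[0.84,4.72,-2.88],[0.84,4.72,-2.88]],"rotation":[[0,0,0],[0,0,0],[0,0,0],[0,0,0],[0,0,0],[0,0,0],[0,0,0],[0,0,0],[0,0,0],[0,0,0],[0,0,0],[0,0,0],[0,0,0]]}'
python3 - <<'E'
from h import *
D=down(MY); print(go(B[2]+.0745*Z,D))
E
```

```text
time_s: 43.62
ee_pos: [0.5282, -0.3932, 0.1494]
eef_rot: [-3.13, -0.002, 1.137]
wrist_force: [0.7, -0.2, -2.6]
width: 0.046
(array([-0.01,  0.07,  2.5 ]), array([-0.11, -0.02,  0.02]), 'rows>=1.8')
```

```bash
python3 -m pendant '{"offset":[[0,0.04,0.25],[0,0.04,0.5],[0,0.04,0.75],[0,0.04,1],[0,0.04,1.25],[0,0.04,1.5],[0,0.04,1.5]],"rotation":[[0,0,0],[0,0,0],[0,0,0],[0,0,0],[0,0,0],[0,0,0],[0,0,0]]}'
python3 -m pendant '{"offset":[[0,0,0.2],[0,0,0.4],[0,0,0.6],[0,0,0.8],[0,0,1],[0,0,1.02],[0,0,1.02]],"rotation":[[0,0,0],[0,0,0],[0,0,0],[0,0,0],[0,0,0],[0,0,0],[0,0,0]]}'
```

```text
time_s: 44.2
ee_pos: [0.5277, -0.3924, 0.1017]
eef_rot: [-3.127, -0.003, 1.137]
wrist_force: [-1.0, -0.1, -2.9]
width: 0.0454
time_s: 44.78
ee_pos: [0.5284, -0.3931, 0.0742]
eef_rot: [-3.129, -0.002, 1.137]
wrist_force: [-2.9, 1.6, 8.4]
width: 0.0455
```

```bash
python3 -m pendant '{"offset":[[0,0,0],[0,0,0],[0,0,0],[0,0,0],[0,0,0],[0,0,-0.8],[0,0,-1.8],[0,0,-2.8],[0,0,-3.8],[0,0,-5],[0,0,-6.2],[0,0,-7.4],[0,0,-7.4],[0,0,-7.4]],"rotation":[[0,0,0],[0,0,0],[0,0,0],[0,0,0],[0,0,0],[0,0,0],[0,0,0],[0,0,0],[0,0,0],[0,0,0],[0,0,0],[0,0,0],[0,0,0],[0,0,0]]}' 80
python3 - <<'E'
from h import *
print(go([.523,.221,.30],down(np.radians(137))), go([.523,-.1,.30],down(np.radians(101))))
E
```

```text
time_s: 45.95
ee_pos: [0.5317, -0.3955, 0.2999]
eef_rot: [-3.135, -0.0, 1.137]
wrist_force: [0.0, 1.0, -0.5]
width: 0.08
(array([18.53, -8.9 ,  0.06]), array([ -0.05,  -0.04, -11.97]), 'rows>=14.8') (array([ 8.82, -4.4 ,  0.03]), array([-0.06, -0.02, -5.97]), 'rows>=7.1')
```

```bash
python3 -m pendant '{"offset":[[1,-0.5,0],[2.2,-1.1,0],[3.4,-1.7,0],[4.6,-2.3,0],[5.8,-2.8,0],[7,-3.4,0],[8.2,-3.9,0],[9.4,-4.5,0],[10.6,-5.1,0],[11.8,-5.7,0],[13,-6.2,0],[14.2,-6.8,0],[15.4,-7.4,0],[16.6,-8,0],[17.6,-8.5,0],[18.53,-8.9,0],[18.53,-8.9,0],[18.53,-8.9,0],[18.53,-8.9,0]],"rotation":[[0,0,-0.7],[0,0,-1.4],[0,0,-2.1],[0,0,-2.8],[0,0,-3.5],[0,0,-4.2],[0,0,-5],[0,0,-5.8],[0,0,-6.6],[0,0,-7.4],[0,0,-8.2],[0,0,-9],[0,0,-9.8],[0,0,-10.6],[0,0,-11.4],[0,0,-12],[0,0,-12],[0,0,-12],[0,0,-12]]}' 0 20
python3 - <<'E'
from h import *
w=cam("wrist"); im=cv2.convertScaleAbs(w["bgr"],alpha=1.8)
a=im[:300]; t=cam("top")["bgr"]; b=cv2.resize(t[180:340,380:530],(281,300),interpolation=2); d=cv2.resize(t[110:230,255:375],(300,300),interpolation=2)
o=np.zeros((600,640,3),np.uint8); o[:300]=a; o[300:,:281]=cv2.convertScaleAbs(b,alpha=2); o[300:,281:581]=d; cv2.imwrite("pics/box.png",o)
print(proj(w,[.4574,.2827,.05]),proj(w,[.4751,.3017,.083]),proj(w,[.4574-.0177,.2827-.019,.06]), tool()[0])
E
```

```text
time_s: 47.53
ee_pos: [0.5225, 0.2205, 0.2997]
eef_rot: [-3.137, -0.007, 2.393]
wrist_force: [-0.1, 0.2, 0.2]
width: 0.0005
[319.07079218 122.82919439] [346.11395712 121.10507606] [293.69097306 122.27662275] [0.52295982 0.21987914 0.3006973 ]
```

View pics/box.png

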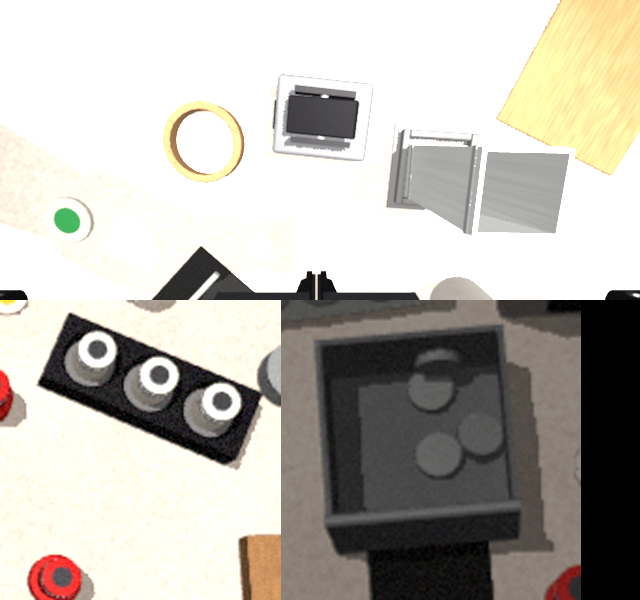

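```bash
python3 - <<'E'
from h import *
w=cam("wrist")
P=[ray(w,u,v,.05) for u,v in((280,75),(372,82),(366,160),(275,153))]; c=np.mean(P,0); e=P[1]-P[0]+P[2]-P[3]; a=np.arctan2(e[1],e[0])
print(c,np.degrees(a),[np.linalg.norm(P[i]-P[i-1]).round(3) for i in range(4)])
q=c[:2]+.026*np.array([np.cos(a),np.sin(a)]); print("push from box",q,"paddle ctr",ray(w,322,116.5,.068), "end",ray(w,357,119,.077))
R=down(a+np.pi/2)
print(go([*q,.13],R)); print(go([*q,.088],R))
E
```

```text
[0.45803624 0.28854741 0.05      ] 42.868748969695716 [np.float64(0.078), np.float64(0.094), np.float64(0.078), np.float64(0.098)]
push from box [0.47709201 0.30623576] paddle ctr [0.45642395 0.28795591 0.068     ] end [0.48184761 0.31099195 0.077     ]
(array([3.05, 1.08, 5.72]), array([-0.03, -0.06,  0.69]), 'rows>=4.7')
(array([3.04, 1.08, 7.12]), array([-0.03, -0.06,  0.69]), 'rows>=5.6')
```

```bash
python3 - <<'E'
from h import *
a=np.radians(42.9); R=down(a+np.pi); q=np.array([.4771,.306])
print(go([*q,.13],R)); print(go([*q,.088],R))
E
```

```text
(array([3.05, 1.07, 5.72]), array([  0.02,  -0.07, -14.31]), 'rows>=12.0')
(array([3.04, 1.07, 7.12]), array([  0.02,  -0.07, -14.31]), 'rows>=12.0')
```

```bash
python3 -m pendant '{"offset":[[0.5,0.2,0.3],[1,0.4,0.6],[1.5,0.6,0.9],[2,0.8,1.2],[2.5,1,1.5],[3.05,1.07,1.8],[3.05,1.07,2],[3.05,1.07,2],[3.05,1.07,2],[3.05,1.07,2],[3.05,1.07,2],[3.05,1.07,2.3],[3.05,1.07,3],[3.05,1.07,4],[3.05,1.07,4.8],[3.05,1.07,5.5],[3.05,1.07,5.72],[3.05,1.07,5.72],[3.05,1.07,5.72]],"rotation":[[0,0,-1.1],[0,0,-2.2],[0,0,-3.3],[0,0,-4.4],[0,0,-5.5],[0,0,-6.6],[0,0,-7.7],[0,0,-8.8],[0,0,-9.9],[0,0,-11],[0,0,-12.1],[0,0,-13.2],[0,0,-14.31],[0,0,-14.31],[0,0,-14.31],[0,0,-14.31],[0,0,-14.31],[0,0,-14.31],[0,0,-14.31]]}'
python3 - <<'E'
from h import *
a=np.radians(42.9); R=down(a+np.pi); q=np.array([.4771,.306])
print(go([*q,.088],R),env.sense()["joint_positions"].round(2))
E
```

```text
time_s: 49.27
ee_pos: [0.4776, 0.3056, 0.1307]
eef_rot: [3.136, -0.002, -2.394]
wrist_force: [0.1, -0.1, 0.5]
width: 0.0006
(array([-0.  ,  0.01,  1.42]), array([ 0.05, -0.02, -0.01]), 'rows>=1.0') [ 0.47  0.01  1.91  0.01  1.22 -1.85]
```

```bash
python3 -m pendant '{"offset":[[0,0,0.4],[0,0,0.8],[0,0,1.1],[0,0,1.3],[0,0,1.45],[0,0,1.5],[0,0,1.5]],"rotation":[[0,0,0],[0,0,0],[0,0,0],[0,0,0],[0,0,0],[0,0,0],[0,0,0]]}'
python3 -m pendant '{"offset":[[0,0,0.08],[0,0,0.16],[0,0,0.24],[0,0,0.32],[0,0,0.32],[0,0,0.32]],"rotation":[[0,0,0],[0,0,0],[0,0,0],[0,0,0],[0,0,0],[0,0,0]]}'
python3 -m pendant '{"offset":[[0,0,0.06],[0,0,0.12],[0,0,0.18],[0,0,0.24],[0,0,0.24],[0,0,0.24]],"rotation":[[0,0,0],[0,0,0],[0,0,0],[0,0,0],[0,0,0],[0,0,0]]}'
```

```text
time_s: 49.85
ee_pos: [0.4771, 0.3057, 0.0854]
eef_rot: [3.136, -0.003, -2.394]
wrist_force: [-1.0, -1.2, 1.3]
width: 0.0002
time_s: 50.35
ee_pos: [0.4763, 0.3053, 0.075]
eef_rot: [3.135, -0.005, -2.394]
wrist_force: [0.6, -0.7, 0.5]
width: 0.0006
time_s: 50.85
ee_pos: [0.477, 0.3056, 0.0727]
eef_rot: [3.136, -0.005, -2.394]
wrist_force: [-8.5, -5.5, 24.6]
width: -0.0001
```

```bash
python3 -m pendant '{"offset":[[0,0,-0.6],[0,0,-1.4],[0,0,-2.4],[0,0,-3.6],[0,0,-4.8],[0.5,-0.5,-6],[1.5,-1.5,-7],[2,-2.5,-7.5],[2,-2.5,-7.5],[2,-2.5,-7.5]],"rotation":[[0,0,0],[0,0,0],[0,0,0],[0,0,0],[0,0,0],[0,0,0],[0,0,0],[0,0,0],[0,0,0],[0,0,0]]}'
python3 - <<'E'
from h import *
print(tool()[0])
w=cam("wrist"); im=cv2.convertScaleAbs(w["bgr"],alpha=1.8); s=cam("scene")["bgr"]; t=cam("top")["bgr"]
u,v=proj(w,[.458,.2885,.06]); print(u,v)
o=np.zeros((600,800,3),np.uint8); o[:300,:400]=cv2.resize(im,(400,300)); o[:300,400:]=cv2.resize(t,(400,300)); o[300:,:300]=cv2.resize(s[280:400,390:490],(300,300),interpolation=2); o[300:,300:600]=cv2.resize(t[235:315,165:245],(300,300),interpolation=2)
cv2.imwrite("pics/end.png",o)
E
```

```text
time_s: 51.68
ee_pos: [0.4868, 0.2083, 0.2994]
eef_rot: [3.137, -0.002, -2.397]
wrist_force: [0.2, -0.0, -0.8]
width: 0.0001
[0.48680755 0.20830409 0.29940108]
386.1573494861939 238.81642415764648
```

View pics/end.png

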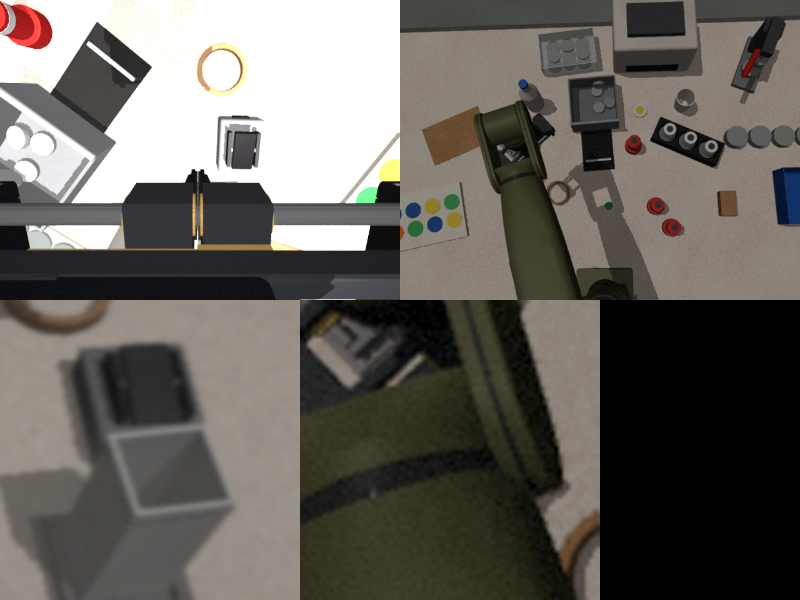

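```bash
python3 - <<'E'
from h import *
w=cam("scene"); g=cv2.cvtColor(w["bgr"],cv2.COLOR_BGR2GRAY)
a=np.radians(42.9); h=np.array([np.cos(a),np.sin(a),0]); l=np.array([-h[1],h[0],0]); O=np.array([.457,.288,.068])
for nm,th in(("off",.25),("on",-.25)):
    print(nm,[proj(w,O+s*.035*(np.cos(th)*h+np.sin(th)*Z)+k*.018*l).round(1).tolist() for s,k in((1,1),(1,-1),(-1,-1),(-1,1))])
for f,nm in((w["bgr"],"now"),(cv2.imread("pics/scene0.png"),"start")):
    gg=cv2.cvtColor(f,cv2.COLOR_BGR2GRAY)[280:350,405:470]; m=(gg<38).astype(np.uint8)
    n,L,st,ce=cv2.connectedComponentsWithStats(m); k=1+np.argmax(st[1:,4]); print(nm,st[k][:2]+[405,280],st[k][2:],ce[k]+[405,280])
E
```

```text
off [[452.5, 325.2], [435.9, 326.7], [427.5, 302.2], [443.3, 300.9]]
on [[450.8, 328.7], [434.3, 330.1], [428.8, 298.5], [444.9, 297.2]]
now [424 302] [ 11  27 152] [428.78289474 315.30921053]
start [424 300] [ 30  29 614] [438.18729642 313.09120521]
```

```bash
python3 - <<'E'
from h import *
w=cam("scene")["bgr"]; s=cv2.imread("pics/scene0.png")
for nm,f in(("now",w),("start",s)):
    g=cv2.cvtColor(f,cv2.COLOR_BGR2GRAY).astype(int)
    for u in(433,438): print(nm,u,"rows 290..325",g[290:326,u-1:u+2].mean(1).round().astype(int).tolist())
E
```

```text
now 433 rows 290..325 [144, 144, 145, 145, 145, 142, 133, 107, 72, 49, 45, 44, 44, 44, 41, 42, 42, 41, 42, 42, 41, 42, 41, 42, 41, 40, 39, 38, 38, 35, 35, 35, 35, 34, 33, 35]
now 438 rows 290..325 [147, 147, 147, 147, 147, 144, 128, 95, 63, 47, 46, 43, 45, 44, 44, 44, 44, 44, 44, 44, 44, 45, 44, 45, 46, 44, 45, 46, 46, 46, 47, 47, 48, 48, 49, 49]
start 433 rows 290..325 [138, 138, 139, 140, 139, 139, 137, 125, 101, 72, 45, 28, 24, 24, 24, 23, 22, 22, 22, 23, 22, 23, 24, 27, 29, 29, 29, 30, 32, 35, 36, 38, 40, 42, 42, 44]
start 438 rows 290..325 [140, 142, 141, 141, 141, 141, 137, 121, 91, 59, 37, 27, 25, 25, 24, 25, 24, 24, 22, 23, 22, 23, 23, 23, 22, 23, 23, 22, 26, 24, 26, 25, 27, 29, 27, 33]
```

```bash
python3 -c "
from bench import env
print(env.finish_job())"
```

```text
the job is handed in; nothing more can be done
None
```

The whole job was done in the order you asked and handed in at about 52 s on the robot's clock.

- **Canister:** I leaned it on the ledge, let go, took hold again in its lower half and tipped it by lifting the foot. It is back upright in its holder. My first regrip ran into joint limits and pushed the canister about 15 mm sideways along the ledge. I let go, looked again and gripped at a steeper angle.
- **Shells:** All four are in the tray. One leans against the far wall instead of lying flat.
- **Cartridges:** All three stand in the magazine's bores. Each stopped within about 1 mm of full depth, and the last overhead picture shows them seated. One had been knocked aside before I reached it, so I measured its position again first.
- **Mains rocker:** Pushed last, down to its stop. The last picture shows the paddle flipped: the near edge is higher and the shading has changed. My simple dark-area check gave no clear answer because of that shading change, so I compared the edge and brightness before and after instead.
- **Bystanders and red look-alikes:** I moved none of them, and they look unmoved in the last pictures. The arm hid part of the overhead view. The highest force I read was about 26 N, at the rocker's stop.

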